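# Pack the gold printed kit and press its cover home

### The job

Pack the kit: stand each of the three gold printed parts upright in the tray pocket whose floor shows its outline in gold, and leave the pink test prints where they are. When all three are in, put the cover over the tray and press it down along all four sides until every clip has snapped and it sits fully home and level, then let go.

Things in the scene. Friction and masses are not known exactly. Their poses are not given: they have to be found in the camera images.
- gold_round: loose gold printed round knob with ribs across its top, 36 mm diameter, 30 mm tall, about 30 g; its origin is the centre of its underside, z up; it starts upright on the steel build plate (4 mm thick), at any yaw
- gold_square: loose gold printed square foot with a screw hole in its top, 34 x 34 mm along its x and y, 30 mm tall, about 30 g; its origin is the centre of its underside, z up; it starts upright on the steel build plate (4 mm thick), at any yaw
- gold_bar: loose gold printed bar with two dark holes in its top, 44 mm along its x, 20 mm along its y, 30 mm tall, about 30 g; its origin is the centre of its underside, z up; it starts upright on the steel build plate (4 mm thick), at any yaw
- pink_round: bright pink (magenta) test print of the round knob, same 36 mm diameter and 30 mm height: does not belong in the kit; its origin is the centre of its underside, z up; it starts upright on the steel build plate (4 mm thick), at any yaw
- pink_square: bright pink (magenta) test print of the square foot, same 34 x 34 x 30 mm: does not belong in the kit; its origin is the centre of its underside, z up; it starts upright on the steel build plate (4 mm thick), at any yaw
- pocket_round: fixed low grey open pocket on the tray, a gold disc on its floor; 64 x 64 mm outside, 58 x 58 inside, rim 8 mm high, floor 3 mm thick; origin at the centre of its underside (10 mm above the table), axes as the tray's. The three pockets stand in a row along the tray's x, 66 mm apart, in an order that changes
- pocket_square: fixed low grey open pocket on the tray, a gold square on its floor; 64 x 64 mm outside, 58 x 58 inside, rim 8 mm high, floor 3 mm thick; origin at the centre of its underside (10 mm above the table), axes as the tray's. The three pockets stand in a row along the tray's x, 66 mm apart, in an order that changes
- pocket_bar: fixed low grey open pocket on the tray, a gold bar (along tray x) on its floor; 64 x 64 mm outside, 58 x 58 inside, rim 8 mm high, floor 3 mm thick; origin at the centre of its underside (10 mm above the table), axes as the tray's. The three pockets stand in a row along the tray's x, 66 mm apart, in an order that changes
- tray: fixed dark tray base, 270 (x) x 138 (y) x 10 mm, left or right of the build plate; origin: centre of its underside, on the table. Midway along each side a blue spring clip, top 14 mm above the base; at the corners guides 26 mm above the base lean outwards and centre the cover from up to 5 mm off. Each clip snaps at 8 to 15 N on its side of the cover
- cover: loose pale grey shell, open below, 160 g, x along tray's x, either way round: 212 (x) x 80 (y) mm, flat top at 44 mm, 40 clear inside, bottom lip 224 x 92 x 3 mm; on top a dark fin to hold, 60 (x) x 18 (y) mm, 44 to 70 mm up. Origin: centre of underside. Starts standing on the table, plate between it and tray. Laid on, it rests on the clips 8 mm above home; home: 10 mm above the tray's origin
Mind the look-alikes: they are no part of the job. Leave any turquoise look-alike of the gold_square alone. What is shaped like the gold_bar but green is not meant.

How it is judged:
By the outcome, as a careful person would: the job done as asked, in the order asked, and still so for the second after the job is handed in, with the robot touching nothing.
It also fails if it takes over 122 s, if anything falls off the work surface, if the arm or the gripper's body presses on something with over 40 N, if the wrist force passes 120 N, or if a joint passes its speed limit or range.

### The arm

A 6-joint arm with a two-finger parallel gripper is mounted at the origin on the work surface. World frame = base frame: x ahead of the robot, y to its left, z up, the work surface at z = 0. Lengths are in m, angles in degrees, forces in N, time in s.
With the tool pointing down it reaches from about 0.375 to 0.9 m from the base axis. Payload 3.1 kg.
Tool frame: the origin (TCP) lies midway between the tips of the shut fingers; the grasp point (between the pads) lies 19 mm behind it; z points along the fingers, y is the direction in which the jaws open and shut (so a half turn about z gives the same grasp; the last joint's range is limited). The gripper opens to 87 mm and grips with 3 to 60 N. Pads are 19 mm wide; open, the fingers measure 117 mm over their backs; the gripper's body (75 mm by 190 mm) begins 51 mm behind the grasp point.
Start: joints at [-87.004, 30.224, 82.088, -0, 67.689, -10.227], TCP at [0.143, -0.608, 0.223] pointing down, gripper open.
Joint ranges: [-176.69, 176.69], [-43.24, 126.21], [12.49, 139.97], [-82, 262], [0, 151.66], [-163.58, 163.58]. Speed limits (degrees/s): [159.86, 159.86, 180, 180, 180, 180].

### API

Orientations are given as a 3x3 rotation matrix whose columns are the frame's x, y, z axes.
In Python, from rig import bot, capture, get_calibration gives the robot as it stands.
- The arm moves only by the tool play_rows, never from a script. Its arguments are lists of equal length, an entry for each row: "fingers": the closure in counts, from 0 (fully open) to 255 (shut); "linear": the shift along the tool's x, y, z in mm, a list of three; "rot": the turn, a rotation vector about the tool's x, y, z in degrees, a list of three. A call has 1 to 20 rows; each row is the pose to reach, as a shift and turn from the pose commanded when the call began, along the tool's axes at that moment; what a row does not reach only later rows make up. A row lasts 1/10 s, in which the tool goes at most 50 mm and 8.59 degrees, less where a joint would pass 70% of its speed; a pose out of reach is approached as far as the arm can. A call with a gripper value outside its range is refused whole. The fingers move at their own pace and stop on an object; the grip force is fixed at half the most. Time passes only in rows, so rows that repeat a pose let the fingers close. It gives the time, the measured TCP pose, the force and the opening at its end, in the units of the state.
- bot.read_state(): the state, without advancing time (a new reading comes with each control period).
- capture(name): name is "scene" or "side" or "wrist"; returns the picture (400x640x3 uint8, red, green, blue); there is no depth.
- get_calibration(name): a dict with "vfov" (degrees; the focal length in pixels is half the picture's height over the tangent of half this angle, whatever the lens; pixels are square), "cx", "cy" (the principal point, pixels), "camera_from_world" (4x4, takes a point from world to camera coordinates). Camera axes: x right, y down, z forward; pixel columns grow to the right and rows downward; lengths in m; the calibration is good to about 2 mm. A picture is of the moment at which its call begins: read the wrist's pose just before it. get_calibration takes no time and is no camera call; for the wrist camera it gives the pose at the moment of the call.
- bot.hand_in(): hands the job in, once; it reports no verdict.
The state is a dict: "time_s": time; "joint_positions": joint angles; "qvel": joint speeds; "tau": joint torques, N m; "position": TCP position; "tcp_rot": TCP orientation; "force": force on the tool from outside, world axes, zero at the start; "moment": the same for the moment, N m; "opening": opening from 0.0 (shut) to 1.0 (fully open).
Only numpy, scipy, OpenCV 4.12 (cv2) and the standard library are available. Lean on these libraries where they do the work, as an engineer would, in place of code of your own. Each camera call takes 0.05 s, during which the arm holds its last target.

## Working session

There is one attempt and no reset: what is moved stays moved. The work goes in short steps, Python scripts to look and compute and a tool call to move; the robot and the scene stay as the last step left them, time stands still between calls to the robot, and variables do not carry over. Pictures are saved under pics/ and viewed, and the job is handed in when it is done.

Besides the shell and the picture viewer there is one more tool, called after "Request:" as name(argument=value, ...), one argument or row to a line, values as JSON. play_rows: Moves the arm, as the interface text tells. Its arguments: {"type":"object","properties":{"fingers":{"type":"array"},"linear":{"type":"array"},"rot":{"type":"array"}},"required":["fingers","linear","rot"]}

```bash
ls; mkdir -p pics; python3 - <<'E'
from rig import bot,capture,get_calibration
import cv2,json
s=bot.read_state();print(s)
for n in ["scene","side","wrist"]:
    c=get_calibration(n);print(n,c)
    cv2.imwrite(f"pics/{n}0.png",cv2.cvtColor(capture(n),cv2.COLOR_RGB2BGR))
E
```

```text
pics
{'time_s': 0.0, 'joint_positions': array([-8.70036931e+01,  3.02794054e+01,  8.21573969e+01, -1.07808745e-03,
        6.76884604e+01, -1.02264191e+01]), 'qvel': array([ 0.07932095,  0.01697978,  0.02116394, -0.01812488, -0.07441099,
        0.01849685]), 'tau': array([-5.00410206e-04, -4.40039527e+01, -1.76590580e+01,  6.31958758e-02,
        5.82632725e-02, -1.76221711e-04]), 'position': array([ 0.14295405, -0.60767109,  0.22156131]), 'tcp_rot': array([[ 9.73486638e-01,  2.28743848e-01, -1.31662131e-04],
       [ 2.28743585e-01, -9.73484263e-01,  2.18234551e-03],
       [ 3.71027097e-04, -2.15460106e-03, -9.99997610e-01]]), 'force': array([-0.28190834, -0.88678345,  0.03283709]), 'moment': array([-0.02928269,  0.02075836,  0.02927183]), 'opening': 1.0002349587821182}
scene {'vfov': 43.83272184983667, 'cx': 320.5068474917822, 'cy': 207.88645615157108, 'camera_from_world': array([[ 0.31739659,  0.94803709, -0.02202442, -0.18828007],
       [ 0.55838593, -0.20561509, -0.8036962 , -0.23955879],
       [-0.76646236,  0.24279231, -0.59463211,  1.71530293],
       [ 0.        ,  0.        ,  0.        ,  1.        ]])}
side {'vfov': 47.247624442426975, 'cx': 314.44847742492414, 'cy': 203.41152846368337, 'camera_from_world': array([[-0.95838345, -0.28518188, -0.01313237,  0.50860175],
       [-0.16831557,  0.60160007, -0.78086313,  0.10252594],
       [ 0.23058846, -0.74615592, -0.6245641 ,  0.80466424],
       [ 0.        ,  0.        ,  0.        ,  1.        ]])}
wrist {'vfov': 62.21116493163141, 'cx': 315.7087046982709, 'cy': 199.60619735011906, 'camera_from_world': array([[ 0.22888739, -0.97345128, -0.00178006, -0.62354382],
       [-0.93273367, -0.21983608,  0.28579713, -0.03453248],
       [-0.2786009 , -0.06375503, -0.95828849,  0.39236822],
       [ 0.        ,  0.        ,  0.        ,  1.        ]])}
```

View pics/scene0.png

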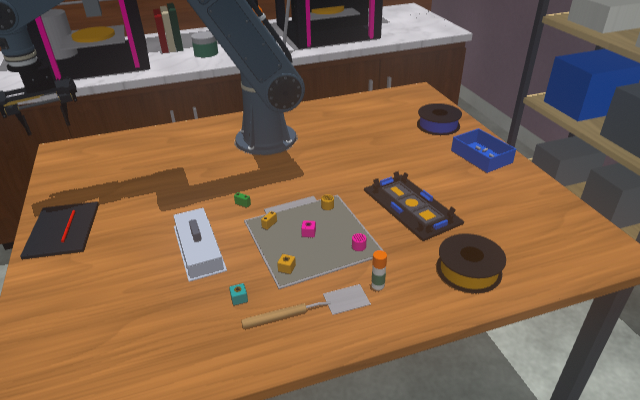

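View pics/side0.png

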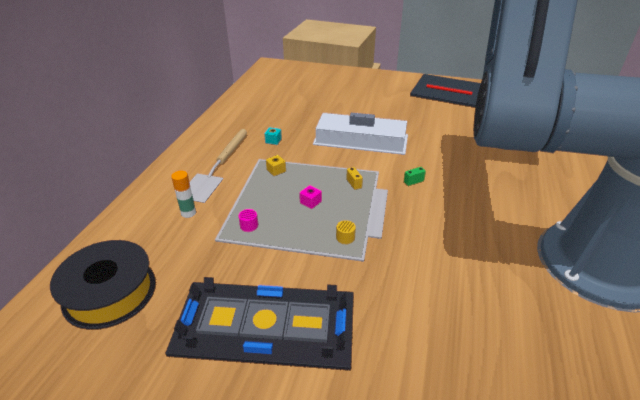

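View pics/wrist0.png

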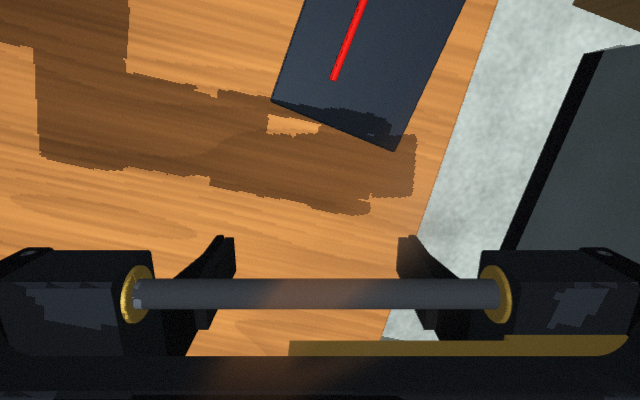

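```bash
cat > h.py <<'E'
import numpy as np,cv2
from rig import bot,capture,get_calibration
def K(c): 
    f=200/np.tan(np.radians(c['vfov']/2)); return f
def ray(c,uv,z):
    T=np.array(c['camera_from_world']);f=K(c)
    d=np.array([(uv[0]-c['cx'])/f,(uv[1]-c['cy'])/f,1.]); R=T[:3,:3]
    o=-R.T@T[:3,3]; d=R.T@d
    return o+d*(z-o[2])/d[2]
def proj(c,p):
    T=np.array(c['camera_from_world']);f=K(c); q=T[:3,:3]@np.array(p)+T[:3,3]
    return np.array([c['cx']+f*q[0]/q[2],c['cy']+f*q[1]/q[2]])
RNG={'gold':((17,150,90),(30,255,255)),'pink':((140,150,120),(165,255,255)),'blue':((105,150,80),(122,255,255)),'teal':((80,120,60),(97,255,255)),'green':((50,120,60),(75,255,255))}
def comps(img,col,amin=25):
    hsv=cv2.cvtColor(img,cv2.COLOR_RGB2HSV); m=cv2.inRange(hsv,*map(np.array,RNG[col]))
    n,l,st,ce=cv2.connectedComponentsWithStats(m)
    return [(l==i,st[i],ce[i]) for i in range(1,n) if st[i][4]>=amin]
def topface(m,c,z):
    ys,xs=np.nonzero(m); P=np.array([ray(c,(x,y),z)[:2] for x,y in zip(xs,ys)])
    return P
E
python3 - <<'E'
from h import *
for n in ["scene","side"]:
    img=cv2.cvtColor(cv2.imread(f"pics/{n}0.png"),cv2.COLOR_BGR2RGB); c=get_calibration(n)
    for col in ['gold','pink','blue','teal','green']:
        for m,st,ce in comps(img,col):
            print(n,col,st,ce.round(1),'z13',ray(c,ce,.013)[:2].round(3),'z19',ray(c,ce,.019)[:2].round(3))
E
```

```text
scene gold [312   6  32   8 181] [328.1   9.8] z13 [-1.394  0.713] z19 [-1.373  0.706]
scene gold [ 72  26  42  16 503] [92.5 33.9] z13 [-1.452 -0.608] z19 [-1.43  -0.606]
scene gold [391 187  13   9  63] [396.8 190.8] z13 [0.461 0.274] z19 [0.469 0.27 ]
scene gold [321 194  13  16 177] [327.2 201.5] z13 [0.442 0.071] z19 [0.45  0.068]
scene gold [405 199  13   8  81] [411.2 202.2] z13 [0.525 0.288] z19 [0.533 0.283]
scene gold [419 210  17  10 101] [426.7 214.6] z13 [0.59  0.301] z19 [0.597 0.296]
scene gold [261 212  16  17 178] [268.6 219.8] z13 [ 0.467 -0.103] z19 [ 0.474 -0.105]
scene gold [278 254  17  20 262] [286.  263.5] z13 [ 0.647 -0.104] z19 [ 0.653 -0.106]
scene gold [441 262  57  27 599] [467.5 279.3] z13 [0.839 0.271] z19 [0.843 0.267]
scene pink [119   0  20  67 310] [128.6  32.1] z13 [-1.407 -0.423] z19 [-1.385 -0.422]
scene pink [306   0   5  46 160] [307.8  22.5] z13 [-1.198  0.526] z19 [-1.178  0.52 ]
scene pink [369   0   6  38 149] [371.6  18.5] z13 [-1.129  0.879] z19 [-1.11   0.871]
scene pink [ 35  17  26  62 321] [47.6 47.3] z13 [-1.304 -0.817] z19 [-1.283 -
[... 1496 characters left out ...]
[0.461 0.275] z19 [0.459 0.279]
side pink [300 185  22  24 370] [310.3 196.5] z13 [ 0.547 -0.024] z19 [ 0.544 -0.017]
side pink [239 209  19  23 361] [247.9 219.8] z13 [0.642 0.079] z19 [0.638 0.085]
side blue [257 286  26  12 261] [269.6 291.1] z13 [0.537 0.234] z19 [0.535 0.239]
side blue [181 299  18  27 292] [189.2 312. ] z13 [0.643 0.309] z19 [0.64  0.312]
side blue [335 308  11  28 246] [340.2 321.5] z13 [0.412 0.261] z19 [0.411 0.265]
side blue [243 341  30  13 328] [257.5 347.1] z13 [0.516 0.338] z19 [0.514 0.341]
side teal [265 128  16  16 205] [272.6 135.9] z13 [ 0.708 -0.234] z19 [ 0.704 -0.224]
side green [404 167  21  19 278] [414.  175.7] z13 [ 0.351 -0.155] z19 [ 0.351 -0.147]
```

```bash
python3 - <<'E'
import cv2
a=cv2.imread("pics/side0.png"); cv2.imwrite("pics/s_tray.png",cv2.resize(a[270:370,165:365],None,fx=4,fy=4,interpolation=cv2.INTER_CUBIC))
cv2.imwrite("pics/s_parts.png",cv2.resize(a[100:260,215:435],None,fx=3.6,fy=3.6,interpolation=cv2.INTER_CUBIC))
E
```

```text
(no output)
```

View pics/s_tray.png

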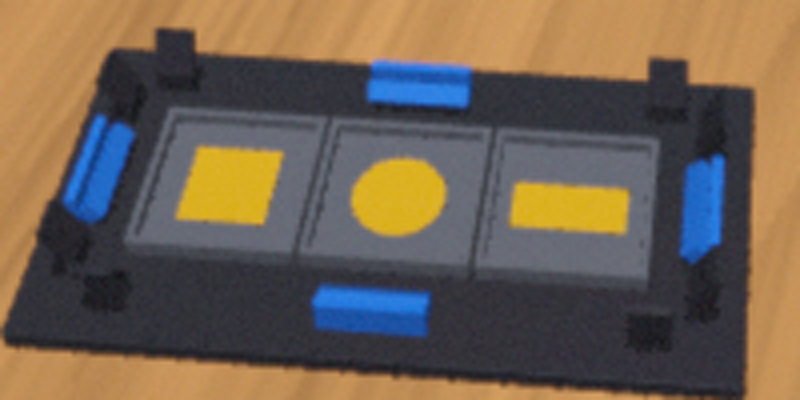

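View pics/s_parts.png

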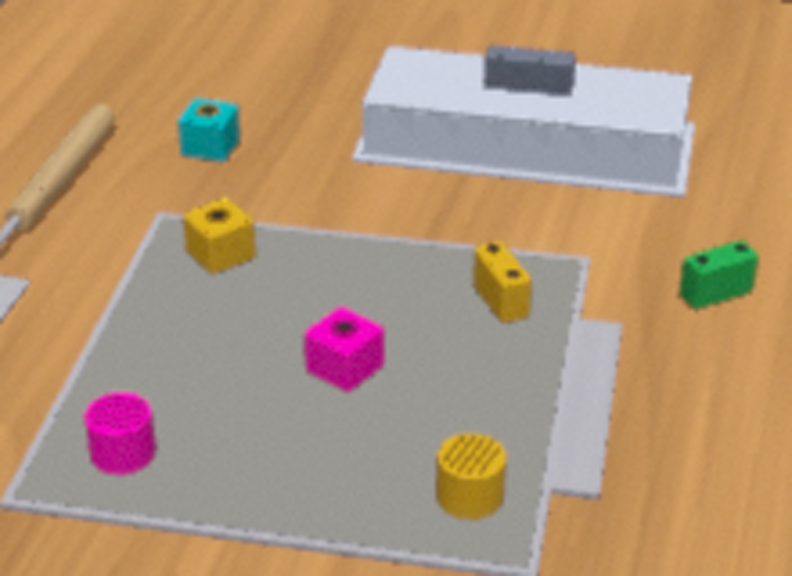

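```bash
python3 - <<'E'
from h import *
s=bot.read_state();R=s['tcp_rot'];p=s['position']
c=get_calibration('wrist');T=c['camera_from_world'];o=-T[:3,:3].T@T[:3,3]
print('cam in tool mm',(R.T@(o-p)*1000).round(1));print('cam axes in tool',(R.T@T[:3,:3].T).round(3))
for n in ['scene','side']:
    T=get_calibration(n)['camera_from_world'];print(n,-T[:3,:3].T@T[:3,3])
# cover lip corners from side crop (scale 3.6, offset 215,100)
c=get_calibration('side')
for uv,z in [((355,157),.0),((686,192),.0),((691,123),.0),((388,47),.044),((363,104),.044),((690,74),.044),((685,130),.044),((485,47),.07),((575,52),.07),((574,94),.044),((486,88),.044)]:
    print(uv,ray(c,(215+uv[0]/3.6,100+uv[1]/3.6),z).round(3))
a=cv2.imread("pics/scene0.png"); cv2.imwrite("pics/sc_cov.png",cv2.resize(a[190:290,150:310],None,fx=5,fy=5,interpolation=cv2.INTER_CUBIC))
E
```

```text
cam in tool mm [  79.    -0.4 -163.1]
cam axes in tool [[ 0.    -0.958 -0.286]
 [ 1.     0.     0.   ]
 [-0.    -0.286  0.958]]
scene [ 1.50824085 -0.28722278  0.82329494]
side [0.31914592 0.68376937 0.58930226]
(355, 157) [ 0.606 -0.246  0.   ]
(686, 192) [ 0.382 -0.262  0.   ]
(691, 123) [ 0.391 -0.352  0.   ]
(388, 47) [ 0.605 -0.325  0.044]
(363, 104) [ 0.599 -0.243  0.044]
(690, 74) [ 0.395 -0.341  0.044]
(685, 130) [ 0.388 -0.265  0.044]
(485, 47) [ 0.528 -0.294  0.07 ]
(575, 52) [ 0.469 -0.302  0.07 ]
(574, 94) [ 0.466 -0.293  0.044]
(486, 88) [ 0.525 -0.285  0.044]
```

View pics/sc_cov.png

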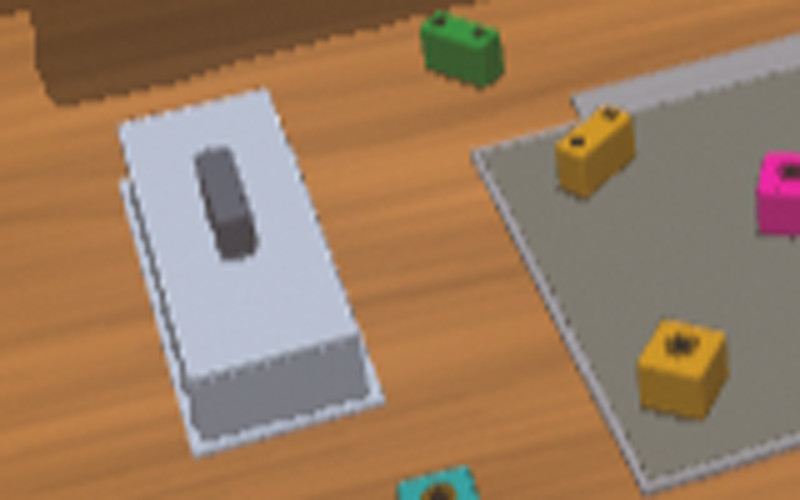

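Request:
play_rows(
  fingers=[0,0,0,0,0,0,0,0,0,0,0,0,0,0,0,0,0],
  linear=[
    [444,-418,-128],
    [444,-418,-128],
    [444,-418,-128],
    [444,-418,-128],
    [444,-418,-128],
    [444,-418,-128],
    [444,-418,-128],
    [444,-418,-128],
    [444,-418,-128],
    [444,-418,-128],
    [444,-418,-128],
    [444,-418,-128],
    [444,-418,-128],
    [444,-418,-128],
    [444,-418,-128],
    [444,-418,-128],
    [444,-418,-128],
  ],
  rot=[
    [0,0,13.2],
    [0,0,13.2],
    [0,0,13.2],
    [0,0,13.2],
    [0,0,13.2],
    [0,0,13.2],
    [0,0,13.2],
    [0,0,13.2],
    [0,0,13.2],
    [0,0,13.2],
    [0,0,13.2],
    [0,0,13.2],
    [0,0,13.2],
    [0,0,13.2],
    [0,0,13.2],
    [0,0,13.2],
    [0,0,13.2],
  ],
)

```text
time_s: 1.85
position: [0.4788, -0.1009, 0.3501]
tcp_rot: [[1.0, -0.002, -0.001], [-0.002, -1.0, 0.0], [-0.001, -0.0, -1.0]]
force: [0.3, 0.3, 0.1]
opening: 0.999
```

```bash
python3 - <<'E'
from h import *
s=bot.read_state();print(s['time_s'],s['position'],s['tcp_rot'].round(4),s['qvel'].round(2),s['joint_positions'].round(1))
c=get_calibration('wrist');im=capture('wrist');np.savez('pics/w1.npz',T=c['camera_from_world'],im=im)
cv2.imwrite("pics/w1.png",cv2.cvtColor(im,cv2.COLOR_RGB2BGR))
E
```

```text
1.85 [ 0.4788302  -0.10093294  0.35011373] [[ 1.0e+00 -1.7e-03 -1.1e-03]
 [-1.7e-03 -1.0e+00  2.0e-04]
 [-1.1e-03 -2.0e-04 -1.0e+00]] [-0.08 -0.01 -0.28  0.13 -0.04  0.1 ] [-25.   11.6  90.6  -0.   77.8  65.1]
```

View pics/w1.png

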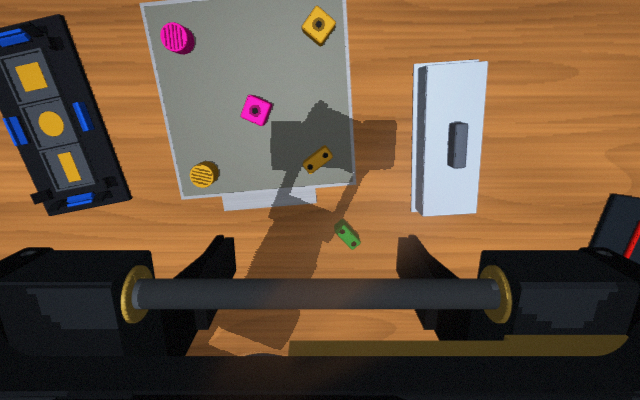

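```bash
python3 - <<'E'
from h import *
im=np.load('pics/w1.npz')['im']
b=cv2.cvtColor(im,cv2.COLOR_RGB2BGR)
cv2.imwrite("pics/w1a.png",cv2.resize(b[0:200,150:360],None,fx=3,fy=3,interpolation=cv2.INTER_CUBIC))
t=cv2.resize(b[0:50,290:350],None,fx=6,fy=6,interpolation=cv2.INTER_CUBIC)
u=cv2.resize(b[140:190,290:350],None,fx=6,fy=6,interpolation=cv2.INTER_CUBIC)
cv2.imwrite("pics/w1b.png",np.hstack([t,u]))
cv2.imwrite("pics/w1c.png",cv2.resize(b[50:225,400:500],None,fx=3.4,fy=3.4,interpolation=cv2.INTER_CUBIC))
c=get_calibration('wrist')
g=cv2.cvtColor(im,cv2.COLOR_RGB2HSV)
RNG['gold']=((15,130,50),(30,255,255))
for m,st,ce in comps(im,'gold',60):
    if ce[1]>230: continue
    z=.013 if ce[0]<120 else .034
    P=topface(m,c,z); r=cv2.minAreaRect((P*1000).astype(np.float32))
    print(st,ce.round(1),ray(c,ce,z)[:2].round(4),'z19',ray(c,ce,.019)[:2].round(4),[np.round(x,1) for x in r])
E
```

```text
[302   6  34  40 776] [318.3  25.6] [ 0.6514 -0.104 ] z19 [ 0.6543 -0.1041] [array([ 651.2, -104. ]), array([35., 36.]), np.float64(52.7)]
[ 97  23  26  33 128] [111.2  39.4] [0.6388 0.1808] z19 [0.6378 0.1774] [array([638.7, 181.2]), array([39.1, 21.7]), np.float64(21.1)]
[349  22  75  42 631] [375.9  37.6] [ 0.637  -0.1799] z19 [ 0.6395 -0.1824] [array([ 643.9, -188.4]), array([ 45.2, 100.3]), np.float64(21.3)]
[465  25  34  13 107] [479.6  30.9] [ 0.6447 -0.3153] z19 [ 0.6474 -0.322 ] [array([ 644.6, -317.4]), array([44.3, 14.2]), np.float64(89.9)]
[125  35  22  15  61] [133.5  43.4] [0.6305 0.1403] z19 [0.6327 0.1479] [array([629.9, 138.5]), array([26.5, 13.2]), np.float64(65.2)]
[590  34  23  21  96] [603.6  46.6] [ 0.6256 -0.4822] z19 [ 0.6277 -0.4942] [array([ 628.9, -480.2]), array([23.5, 29.3]), np.float64(2.6)]
[556  41  14  15  62] [562.1  47.9] [ 0.6242 -0.4276] z19 [ 0.6263 -0.4379] [array([ 624.5, -427.5]), array([13.6, 16.8]), np.float64(42.5)]
[393  43  25  19 115] [405.   52.5] [ 0.6188 -0.2195] z19 [ 0.6207 -0.2232] [array([ 618. , -219.4]), array([13.2, 33.4]), np.
[... 4163 characters left out ...]
np.float64(89.9)]
[549 202  25  15  68] [561.7 208.5] [ 0.3997 -0.4745] z19 [ 0.3948 -0.4862] [array([ 398.8, -474.5]), array([40.1, 15.1]), np.float64(70.8)]
[228 211  43  16 132] [251.7 218.8] [ 0.3839 -0.002 ] z19 [0.3784 0.0011] [array([384.4,   2.3]), array([65.9, 18.4]), np.float64(74.7)]
[ 21 213  19  18 113] [ 31.2 222.3] [0.3708 0.3573] z19 [0.3731 0.3518] [array([370. , 355.7]), array([26. , 32.2]), np.float64(46.1)]
[ 39 212  44  33 361] [ 61.5 226.1] [0.3642 0.3102] z19 [0.3665 0.3052] [array([367.1, 312.3]), array([54.1, 73. ]), np.float64(58.4)]
[  0 219  20  12  71] [  8.5 224. ] [0.3679 0.3947] z19 [0.3702 0.3887] [array([367. , 392.9]), array([32. , 18.9]), np.float64(89.9)]
```

View pics/w1b.png

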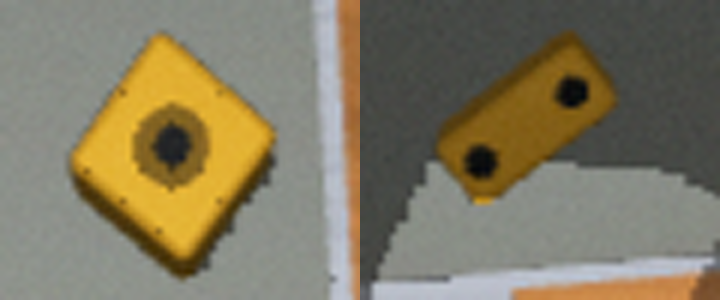

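View pics/w1c.png

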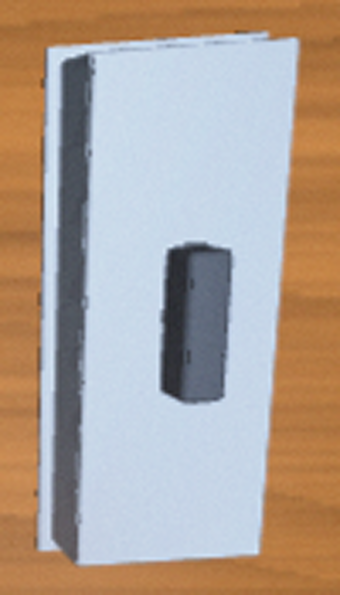

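```bash
python3 - <<'E'
from h import *
c=get_calibration('wrist')
def W(pts,s,ox,oy,z): return np.array([ray(c,(ox+x/s,oy+y/s),z)[:2] for x,y in pts])*1000
sq=W([(162,33),(275,130),(185,255),(72,158)],6,290,0,.034);print('sq',sq.round(1),sq.mean(0),W([(172,146)],6,290,0,.034))
print([np.degrees(np.arctan2(*(sq[(i+1)%4]-sq[i])[::-1])).round(1)%90 for i in range(4)])
b=W([(212,91),(120,161)],6,290,140,.034);d=b[0]-b[1];print('bar',b,b.mean(0),np.linalg.norm(d),np.degrees(np.arctan2(d[1],d[0])))
cv=W([(93,50),(298,38),(258,555),(77,563)],3.4,400,50,.044);print('cov',cv,cv.mean(0));print([(np.linalg.norm(cv[(i+1)%4]-cv[i]).round(1),np.degrees(np.arctan2(*(cv[(i+1)%4]-cv[i])[::-1])).round(1)%90) for i in range(4)])
cv=W([(187,250),(232,250),(222,400),(183,402)],3.4,400,50,.070);print('fin',cv,cv.mean(0));print([(np.linalg.norm(cv[(i+1)%4]-cv[i]).round(1),np.degrees(np.arctan2(*(cv[(i+1)%4]-cv[i])[::-1])).round(1)%90) for i in range(4)])
for uv in [(31,76.4),(50.8,123.3),(69,166.6)]: print('pocket',ray(c,uv,.013).round(4))
E
```

```text
sq [[ 674.6 -102.4]
 [ 655.9 -126.9]
 [ 631.2 -107.4]
 [ 650.5  -82.8]] [ 653.06383903 -104.86192615] [[ 652.83226986 -104.53865878]]
[np.float64(52.599999999999994), np.float64(51.80000000000001), np.float64(51.9), np.float64(50.9)]
bar [[ 481.75735424 -114.38023776]
 [ 464.629937    -92.02186526]] [ 473.19364562 -103.20105151] 28.1646097465422 -52.54642541723225
cov [[ 602.70802647 -247.6423079 ]
 [ 606.89519015 -326.40530032]
 [ 395.82333446 -339.8892856 ]
 [ 392.21378431 -260.59914856]] [ 499.41008385 -293.63401059]
[(np.float64(78.9), np.float64(3.0)), (np.float64(211.5), np.float64(3.6999999999999886)), (np.float64(79.4), np.float64(2.5999999999999943)), (np.float64(210.9), np.float64(3.5))]
fin [[ 528.68963875 -282.39249622]
 [ 528.66271923 -299.6742251 ]
 [ 470.20495008 -303.31104641]
 [ 469.41861158 -287.8487685 ]] [ 499.24397991 -293.30663406]
[(np.float64(17.3), np.float64(89.9)), (np.float64(58.6), np.float64(3.5999999999999943)), (np.float64(15.5), np.float64(2.9000000000000057)), (np.float64(59.5), np.float64(5.3))]
pocket [0.5911 0.303  0.013 ]
pocket [0.5262 0.29   0.013 ]
pocket [0.4615 0.2771 0.013 ]
```

```bash
cat > d.py <<'E'
import sys;from h import *
from scipy.spatial.transform import Rotation as Ro
# args: x y z yaw (mm,deg) quadruples
s=bot.read_state();R=s['tcp_rot'];p=s['position']*1000
print('t',s['time_s'],'p',p.round(1),'yaw',np.degrees(np.arctan2(R[1,0],R[0,0])).round(2),'tilt',R[:2,2].round(4),'F',s['force'].round(1),'M',s['moment'].round(2),'open',round(s['opening'],3),'j',s['joint_positions'].round(0))
a=list(map(float,sys.argv[1:]))
for i in range(0,len(a),4):
    x,y,z,t=a[i:i+4];t=np.radians(t)
    G=np.array([[np.cos(t),np.sin(t),0],[np.sin(t),-np.cos(t),0],[0,0,-1]])
    print('lin',(R.T@(np.array([x,y,z])-p)).round(1).tolist(),'rot',Ro.from_matrix(R.T@G).as_rotvec(degrees=True).round(2).tolist())
E
python3 d.py 451 67.5 60 11.4 451 67.5 13 11.4
```

```text
t 1.9 p [ 478.9 -100.9  350.2] yaw -0.09 tilt [-0.0009  0.0002] F [ 0.1 -0.3  1. ] M [ 0.01 -0.01  0.04] open 0.997 j [-25.  12.  91.  -0.  78.  65.]
lin [-28.0, -168.3, 290.3] rot [-0.01, 0.05, -11.49]
lin [-27.9, -168.3, 337.3] rot [-0.01, 0.05, -11.49]
```

Request:
play_rows(
  fingers=[0,0,0,0,0,0,0,0,0,0],
  linear=[
    [-28,-168,290],
    [-28,-168,290],
    [-28,-168,290],
    [-28,-168,290],
    [-28,-168,290],
    [-28,-168,290],
    [-28,-168,290],
    [-28,-168,290],
    [-28,-168,290],
    [-28,-168,290],
  ],
  rot=[
    [0,0,-11.5],
    [0,0,-11.5],
    [0,0,-11.5],
    [0,0,-11.5],
    [0,0,-11.5],
    [0,0,-11.5],
    [0,0,-11.5],
    [0,0,-11.5],
    [0,0,-11.5],
    [0,0,-11.5],
  ],
)

```text
time_s: 2.9
position: [0.4533, 0.067, 0.0618]
tcp_rot: [[0.98, 0.199, 0.004], [0.199, -0.98, -0.0], [0.003, 0.001, -1.0]]
force: [0.9, -0.4, -0.7]
opening: 1.002
```

```bash
python3 d.py 451 67.5 13 11.4; python3 - <<'E'
from h import *
for n in ['scene','side','wrist']:
    cv2.imwrite(f"pics/{n}2.png",cv2.cvtColor(capture(n),cv2.COLOR_RGB2BGR))
E
```

```text
t 2.9 p [453.3  67.   61.8] yaw 11.45 tilt [ 0.0036 -0.0005] F [ 0.9 -0.4 -0.7] M [-0.01 -0.03  0.06] open 1.002 j [ -6.  34. 114.  -0.  32.  73.]
lin [-2.4, -1.1, 48.8] rot [0.07, -0.2, 0.05]
```

View pics/side2.png

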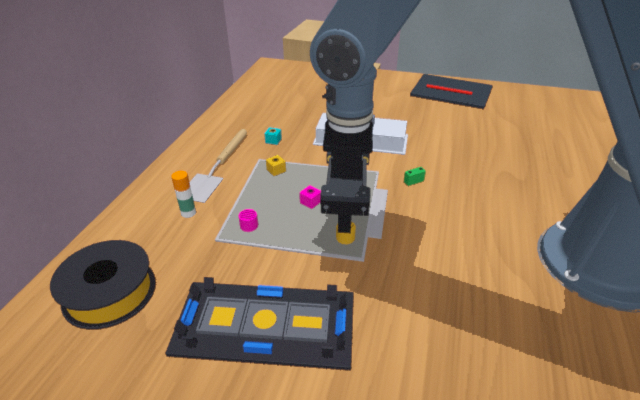

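View pics/wrist2.png

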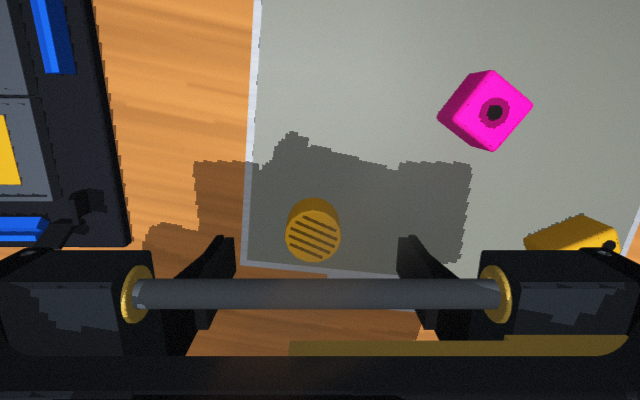

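```bash
python3 -c "
from h import *
c=get_calibration('wrist');print(ray(c,(313,236),.034))"; python3 d.py 451 67.5 13 11.4
```

```text
[0.45115084 0.0688117  0.034     ]
t 3.05 p [453.1  67.1  62.1] yaw 11.44 tilt [ 0.004  -0.0004] F [-0.7  0.  -0.1] M [-0.01  0.04  0.01] open 1.005 j [ -6.  34. 114.  -0.  32.  73.]
lin [-2.2, -0.9, 49.1] rot [0.07, -0.22, 0.04]
```

Request:
play_rows(
  fingers=[0,0,0,0,255,255,255,255,255,255,255],
  linear=[
    [-2,-1,30],
    [-2,-1,49],
    [-2,-1,49],
    [-2,-1,49],
    [-2,-1,49],
    [-2,-1,49],
    [-2,-1,49],
    [-2,-1,49],
    [-2,-1,49],
    [-2,-1,49],
    [-2,-1,49],
  ],
  rot=[
    [0,-0.2,0],
    [0,-0.2,0],
    [0,-0.2,0],
    [0,-0.2,0],
    [0,-0.2,0],
    [0,-0.2,0],
    [0,-0.2,0],
    [0,-0.2,0],
    [0,-0.2,0],
    [0,-0.2,0],
    [0,-0.2,0],
  ],
)

```text
time_s: 4.15
position: [0.4493, 0.0687, 0.0115]
tcp_rot: [[0.98, 0.2, -0.004], [0.2, -0.98, -0.001], [-0.004, -0.0, -1.0]]
force: [0.6, 0.3, -0.1]
opening: 0.446
```

```bash
python3 d.py 451 68 80 11.4 525.8 289 80 11.4 525.8 289 24 11.4
```

```text
t 4.15 p [449.3  68.7  11.5] yaw 11.53 tilt [-0.0035 -0.0007] F [ 0.6  0.3 -0.1] M [-0.04 -0.02 -0.02] open 0.446 j [ -5.  41. 115.  -0.  25.  73.]
lin [1.3, 1.0, -68.5] rot [-0.0, 0.21, 0.13]
lin [118.7, -200.6, -68.9] rot [-0.0, 0.21, 0.13]
lin [118.9, -200.6, -12.9] rot [-0.0, 0.21, 0.13]
```

Request:
play_rows(
  fingers=[255,255,255,255,255,255,255,255,255,255,255,255],
  linear=[
    [1,1,-40],
    [1,1,-68],
    [40,-66,-68],
    [78,-132,-68],
    [117,-200,-68],
    [117,-200,-68],
    [117,-200,-40],
    [117,-200,-28],
    [117,-200,-28],
    [117,-200,-28],
    [117,-200,-28],
    [117,-200,-28],
  ],
  rot=[
    [0,0.2,0],
    [0,0.2,0],
    [0,0.2,0],
    [0,0.2,0],
    [0,0.2,0],
    [0,0.2,0],
    [0,0.2,0],
    [0,0.2,0],
    [0,0.2,0],
    [0,0.2,0],
    [0,0.2,0],
    [0,0.2,0],
  ],
)

```text
time_s: 5.35
position: [0.5246, 0.287, 0.0401]
tcp_rot: [[0.98, 0.198, 0.001], [0.198, -0.98, 0.0], [0.001, -0.0, -1.0]]
force: [0.4, -0.1, 0.3]
opening: 0.408
```

```bash
python3 d.py 524.5 289 21.5 11.4; python3 - <<'E'
from h import *
ims=[]
for n in ['side','wrist']:
    ims.append(cv2.cvtColor(capture(n),cv2.COLOR_RGB2BGR))
    cv2.imwrite(f"pics/{n}3.png",ims[-1])
E
```

```text
t 5.35 p [524.6 287.   40.1] yaw 11.43 tilt [0.0009 0.0002] F [ 0.4 -0.1  0.3] M [ 0.01 -0.01 -0.02] open 0.408 j [18. 43. 94. -0. 44. 97.]
lin [0.3, -2.0, 18.6] rot [-0.0, -0.05, 0.03]
```

View pics/side3.png

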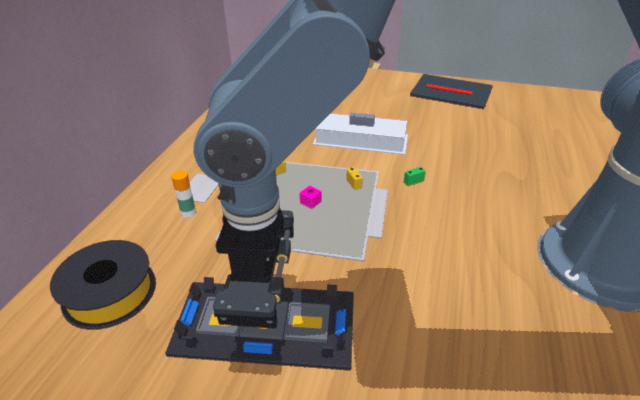

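View pics/wrist3.png

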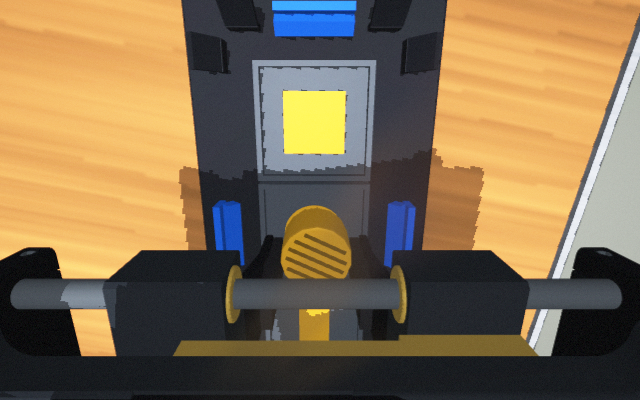

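```bash
python3 -c "
from h import *
c=get_calibration('wrist');q=ray(c,(314.5,122),.013);print(q)
b=np.array([np.cos(np.radians(11.4)),np.sin(np.radians(11.4))])*.066;print(q[:2]-b,q[:2]-2*b)
print([ray(c,(u,230),.024) for u in (228,400)], 'mid', (ray(c,(228,230),.024)+ray(c,(400,230),.024))/2)"
```

```text
[0.59068805 0.30178395 0.013     ]
[0.52599015 0.28873856] [0.46129225 0.27569318]
[array([0.52151345, 0.33895375, 0.024     ]), array([0.54131581, 0.24123234, 0.024     ])] mid [0.53141463 0.29009305 0.024     ]
```

Request:
play_rows(
  fingers=[255,255,255,255,110,110,110,110,110,110,110,110,110],
  linear=[
    [0,-1.5,10],
    [0,-1.5,18.5],
    [0,-1.5,18.5],
    [0,-1.5,18.5],
    [0,-1.5,18.5],
    [0,-1.5,18.5],
    [0,-1.5,18.5],
    [0,-1.5,18.5],
    [0,-1.5,-10],
    [0,-1.5,-50],
    [0,-1.5,-60],
    [0,-1.5,-60],
    [0,-1.5,-60],
  ],
  rot=[
    [0,0,0],
    [0,0,0],
    [0,0,0],
    [0,0,0],
    [0,0,0],
    [0,0,0],
    [0,0,0],
    [0,0,0],
    [0,0,0],
    [0,0,0],
    [0,0,0],
    [0,0,0],
    [0,0,0],
  ],
)

```text
time_s: 6.75
position: [0.523, 0.2892, 0.0983]
tcp_rot: [[0.98, 0.2, -0.002], [0.2, -0.98, -0.001], [-0.002, 0.0, -1.0]]
force: [-0.3, -0.5, 0.3]
opening: 0.57
```

```bash
python3 d.py 525 289 100 11.4 474 -103.8 100 -52.5 473.5 -103.8 60 -52.5; python3 - <<'E'
from h import *
for n in ['side']:
    a=cv2.cvtColor(capture(n),cv2.COLOR_RGB2BGR)
    cv2.imwrite("pics/side4.png",cv2.resize(a[230:370,165:365],None,fx=4,fy=4,interpolation=cv2.INTER_CUBIC))
E
```

```text
t 6.75 p [523.  289.2  98.3] yaw 11.52 tilt [-0.0017 -0.0005] F [-0.3 -0.5  0.3] M [-0.01  0.02  0.03] open 0.57 j [18. 37. 92.  0. 51. 97.]
lin [1.9, 0.6, -1.7] rot [0.01, 0.1, 0.12]
lin [-126.6, 375.3, -1.4] rot [0.07, 0.08, 64.02]
lin [-127.0, 375.2, 38.6] rot [0.07, 0.08, 64.02]
```

View pics/side4.png

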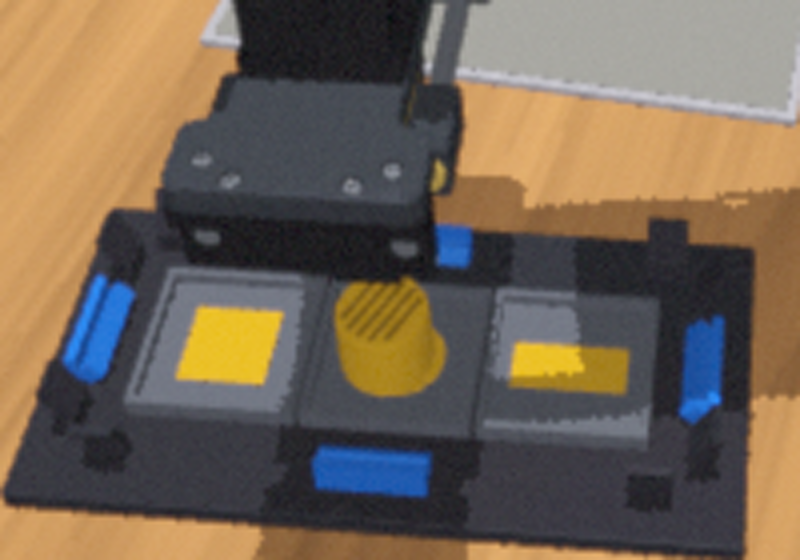

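Request:
play_rows(
  fingers=[0,0,0,0,0,0,0,0,0,0,0,0,0,0],
  linear=[
    [-127,375,-1],
    [-127,375,-1],
    [-127,375,-1],
    [-127,375,-1],
    [-127,375,-1],
    [-127,375,-1],
    [-127,375,-1],
    [-127,375,-1],
    [-127,375,-1],
    [-127,375,-1],
    [-127,375,38],
    [-127,375,38],
    [-127,375,38],
    [-127,375,38],
  ],
  rot=[
    [0,0,64],
    [0,0,64],
    [0,0,64],
    [0,0,64],
    [0,0,64],
    [0,0,64],
    [0,0,64],
    [0,0,64],
    [0,0,64],
    [0,0,64],
    [0,0,64],
    [0,0,64],
    [0,0,64],
    [0,0,64],
  ],
)

```text
time_s: 8.2
position: [0.4747, -0.1023, 0.0619]
tcp_rot: [[0.611, -0.792, 0.001], [-0.792, -0.611, -0.0], [0.001, -0.0, -1.0]]
force: [0.3, 0.3, -0.1]
opening: 0.998
```

```bash
python3 d.py 473.5 -103.8 12 -52.5; python3 - <<'E'
from h import *
for n in ['wrist']:
    a=cv2.cvtColor(capture(n),cv2.COLOR_RGB2BGR)
    cv2.imwrite("pics/wrist5.png",a)
E
```

```text
t 8.2 p [ 474.7 -102.3   61.9] yaw -52.36 tilt [ 0.0007 -0.0002] F [ 0.3  0.3 -0.1] M [ 0.16  0.01 -0.03] open 0.998 j [-25.  35. 109.   0.  35. 117.]
lin [0.4, 1.9, 49.9] rot [-0.02, -0.03, 0.14]
```

View pics/wrist5.png

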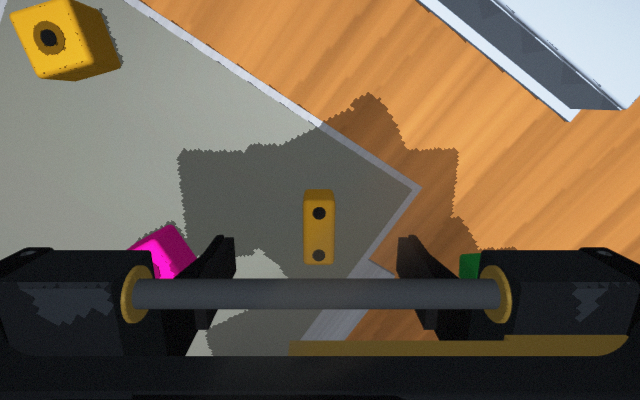

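```bash
python3 -c "
from h import *
c=get_calibration('wrist');a=ray(c,(319,213),.034);b=ray(c,(319,256),.034);d=a-b;print((a+b)/2,np.linalg.norm(d),np.degrees(np.arctan2(d[1],d[0])))"; python3 d.py 473.5 -103.8 12 -52.5
```

```text
[ 0.47283668 -0.10244093  0.034     ] 0.028817606637775817 -52.20641568438978
t 8.25 p [ 475.  -102.7   62.3] yaw -52.38 tilt [ 0.0017 -0.0008] F [0.3 0.1 0.8] M [ 0.1  -0.03  0.03] open 1.0 j [-25.  35. 109.   0.  35. 117.]
lin [-0.1, 1.9, 50.3] rot [-0.05, -0.09, 0.12]
```

Request:
play_rows(
  fingers=[0,0,0,0,255,255,255,255,255,255,255,255],
  linear=[
    [-1,1.5,30],
    [-1,1.5,49],
    [-1,1.5,49],
    [-1,1.5,49],
    [-1,1.5,49],
    [-1,1.5,49],
    [-1,1.5,49],
    [-1,1.5,49],
    [-1,1.5,49],
    [-1,1.5,49],
    [-1,1.5,49],
    [-1,1.5,49],
  ],
  rot=[
    [0,0,0],
    [0,0,0],
    [0,0,0],
    [0,0,0],
    [0,0,0],
    [0,0,0],
    [0,0,0],
    [0,0,0],
    [0,0,0],
    [0,0,0],
    [0,0,0],
    [0,0,0],
  ],
)

```text
time_s: 9.45
position: [0.4725, -0.1034, 0.0121]
tcp_rot: [[0.609, -0.793, -0.0], [-0.793, -0.609, 0.0], [-0.0, 0.0, -1.0]]
force: [1.2, 0.2, -0.1]
opening: 0.356
```

```bash
python3 d.py 473.5 -103 90 -52.5 461 275.5 90 11.4 461 275.5 40 11.4
```

```text
t 9.45 p [ 472.5 -103.4   12.1] yaw -52.47 tilt [-0.0002  0.0001] F [ 1.2  0.2 -0.1] M [0.12 0.01 0.01] open 0.356 j [-26.  41. 111.  -0.  28. 117.]
lin [0.3, -1.1, -77.9] rot [0.01, 0.01, 0.03]
lin [-307.5, -221.7, -77.9] rot [-0.0, 0.02, -63.87]
lin [-307.5, -221.7, -27.9] rot [-0.0, 0.02, -63.87]
```

Request:
play_rows(
  fingers=[255,255,255,255,255,255,255,255,255,255,255,255,255,255,255,255,255,255,255,255],
  linear=[
    [0,0,0],
    [0,0,0],
    [0,0,0],
    [0,0,0],
    [0,0,0],
    [0,0,-40],
    [0,0,-78],
    [-307,-222,-78],
    [-307,-222,-78],
    [-307,-222,-78],
    [-307,-222,-78],
    [-307,-222,-78],
    [-307,-222,-78],
    [-307,-222,-78],
    [-307,-222,-78],
    [-307,-222,-78],
    [-307,-222,-78],
    [-307,-222,-28],
    [-307,-222,-28],
    [-307,-222,-28],
  ],
  rot=[
    [0,0,0],
    [0,0,0],
    [0,0,0],
    [0,0,0],
    [0,0,0],
    [0,0,0],
    [0,0,0],
    [0,0,-63.9],
    [0,0,-63.9],
    [0,0,-63.9],
    [0,0,-63.9],
    [0,0,-63.9],
    [0,0,-63.9],
    [0,0,-63.9],
    [0,0,-63.9],
    [0,0,-63.9],
    [0,0,-63.9],
    [0,0,-63.9],
    [0,0,-63.9],
    [0,0,-63.9],
  ],
)

```text
time_s: 11.45
position: [0.4603, 0.2735, 0.0393]
tcp_rot: [[0.981, 0.196, -0.005], [0.196, -0.981, -0.002], [-0.005, 0.001, -1.0]]
force: [0.4, 0.1, 0.5]
opening: 0.226
```

```bash
python3 d.py 461 275.5 22 11.4; python3 - <<'E'
from h import *
for n in ['side','wrist']:
    a=cv2.cvtColor(capture(n),cv2.COLOR_RGB2BGR)
    cv2.imwrite(f"pics/{n}6.png",a)
E
python3 d.py 461 275.5 22 11.4
```

```text
t 11.45 p [460.3 273.5  39.3] yaw 11.3 tilt [-0.0047 -0.0017] F [0.4 0.1 0.5] M [ 0.03 -0.05  0.  ] open 0.226 j [ 19.  40. 103.  -0.  38.  97.]
lin [1.1, -1.8, 17.3] rot [0.04, 0.28, -0.1]
t 11.55 p [462.8 274.7  42. ] yaw 11.33 tilt [0.0025 0.0008] F [-0.6 -0.7 -0.1] M [-0.02 -0.02  0.01] open 0.225 j [ 19.  40. 102.  -0.  38.  97.]
lin [-1.6, -1.1, 20.0] rot [-0.02, -0.15, -0.07]
```

View pics/side6.png

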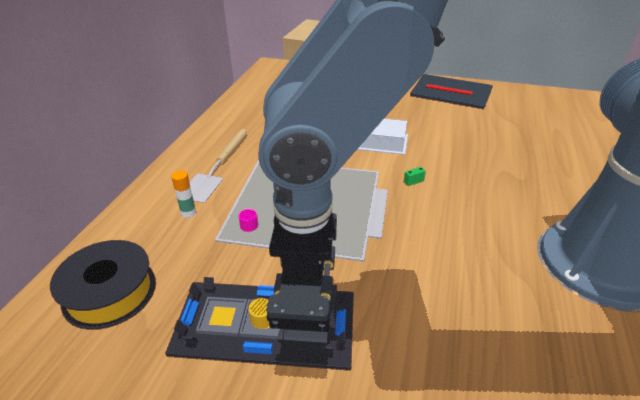

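View pics/wrist6.png

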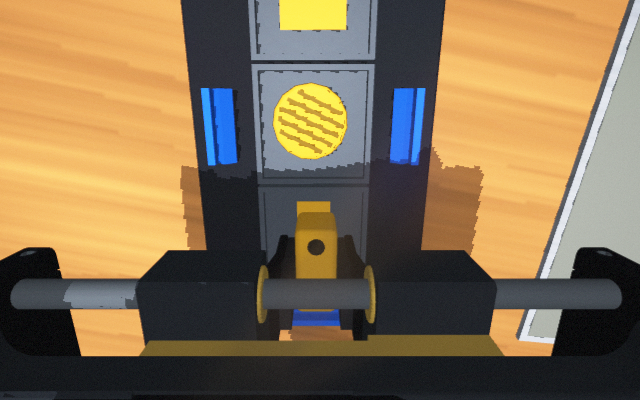

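Request:
play_rows(
  fingers=[255,255,255,255,140,140,140,140,140,140,140,140,140],
  linear=[
    [0,-0.5,10],
    [0,-0.5,18.5],
    [0,-0.5,18.5],
    [0,-0.5,18.5],
    [0,-0.5,18.5],
    [0,-0.5,18.5],
    [0,-0.5,18.5],
    [0,-0.5,18.5],
    [0,-0.5,-10],
    [0,-0.5,-50],
    [0,-0.5,-60],
    [0,-0.5,-60],
    [0,-0.5,-60],
  ],
  rot=[
    [0,0,0],
    [0,0,0],
    [0,0,0],
    [0,0,0],
    [0,0,0],
    [0,0,0],
    [0,0,0],
    [0,0,0],
    [0,0,0],
    [0,0,0],
    [0,0,0],
    [0,0,0],
    [0,0,0],
  ],
)

```text
time_s: 12.85
position: [0.4609, 0.2755, 0.0997]
tcp_rot: [[0.98, 0.198, -0.001], [0.198, -0.98, -0.0], [-0.001, 0.0, -1.0]]
force: [-0.2, -0.2, -1.0]
opening: 0.45
```

```bash
python3 d.py 653 -105 100 -38.2 653 -105 61 -38.2; python3 - <<'E'
from h import *
for n in ['side']:
    a=cv2.cvtColor(capture(n),cv2.COLOR_RGB2BGR)
    cv2.imwrite("pics/side7.png",cv2.resize(a[230:370,165:365],None,fx=4,fy=4,interpolation=cv2.INTER_CUBIC))
E
```

```text
t 12.85 p [460.9 275.5  99.7] yaw 11.42 tilt [-0.001  -0.0003] F [-0.2 -0.2 -1. ] M [-0.04  0.01  0.01] open 0.45 j [ 19.  34. 101.   0.  45.  98.]
lin [112.9, 411.0, -0.4] rot [0.03, 0.05, 49.62]
lin [113.0, 411.0, 38.6] rot [0.03, 0.05, 49.62]
```

View pics/side7.png

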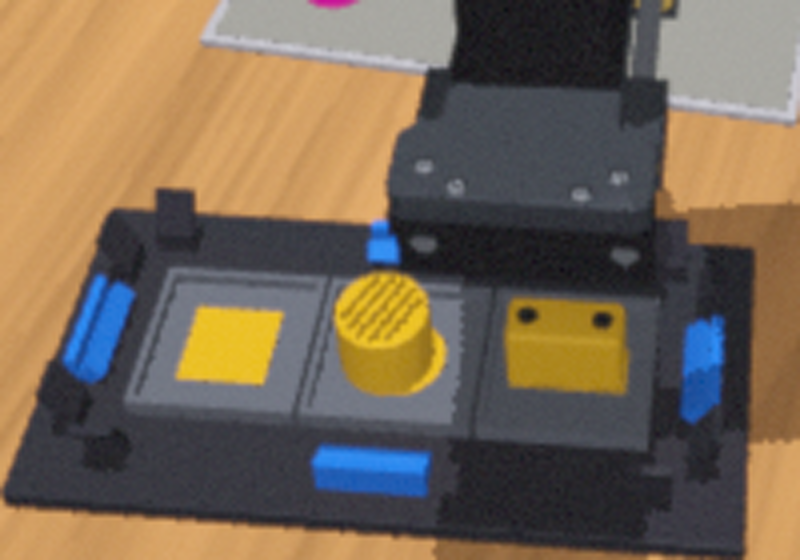

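Bar sits well; the knob is upright, ~3 mm off its disc but well inside. Now the gold square.

Request:
play_rows(
  fingers=[0,0,0,0,0,0,0,0,0,0,0,0,0,0,0],
  linear=[
    [113,411,-1],
    [113,411,-1],
    [113,411,-1],
    [113,411,-1],
    [113,411,-1],
    [113,411,-1],
    [113,411,-1],
    [113,411,-1],
    [113,411,-1],
    [113,411,-1],
    [113,411,38],
    [113,411,38],
    [113,411,38],
    [113,411,38],
    [113,411,38],
  ],
  rot=[
    [0,0,49.6],
    [0,0,49.6],
    [0,0,49.6],
    [0,0,49.6],
    [0,0,49.6],
    [0,0,49.6],
    [0,0,49.6],
    [0,0,49.6],
    [0,0,49.6],
    [0,0,49.6],
    [0,0,49.6],
    [0,0,49.6],
    [0,0,49.6],
    [0,0,49.6],
    [0,0,49.6],
  ],
)

```text
time_s: 14.4
position: [0.6545, -0.1044, 0.0636]
tcp_rot: [[0.787, -0.617, 0.002], [-0.617, -0.787, -0.001], [0.002, -0.001, -1.0]]
force: [0.3, 0.2, -0.6]
opening: 0.998
```

```bash
python3 d.py 653 -105 12 -38.2; python3 - <<'E'
from h import *
for n in ['wrist']:
    a=cv2.cvtColor(capture(n),cv2.COLOR_RGB2BGR)
    cv2.imwrite("pics/wrist8.png",a)
E
python3 d.py 653 -105 12 -38.2
```

```text
t 14.4 p [ 654.5 -104.4   63.6] yaw -38.13 tilt [ 0.0022 -0.0007] F [ 0.3  0.2 -0.6] M [0.04 0.   0.01] open 0.998 j [-19.  44.  83.   0.  53. 109.]
lin [-0.9, 1.5, 51.6] rot [-0.05, -0.13, 0.07]
t 14.45 p [ 654.5 -104.5   63.6] yaw -38.13 tilt [ 0.0023 -0.0008] F [ 0.4  0.6 -0.5] M [ 0.05 -0.    0.03] open 0.998 j [-19.  44.  83.   0.  53. 109.]
lin [-1.0, 1.4, 51.6] rot [-0.05, -0.13, 0.07]
```

View pics/wrist8.png

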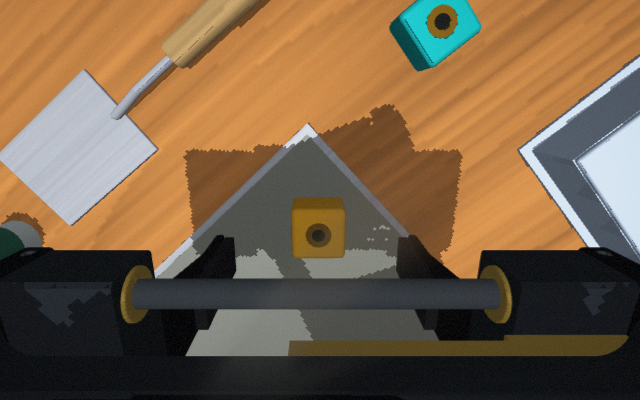

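Request:
play_rows(
  fingers=[0,0,0,0,255,255,255,255,255,255,255,255,255,255,255,255,255],
  linear=[
    [-1,1,30],
    [-1,1,50],
    [-1,1,50],
    [-1,1,50],
    [-1,1,50],
    [-1,1,50],
    [-1,1,50],
    [-1,1,50],
    [-1,1,50],
    [-1,1,50],
    [-1,1,50],
    [-1,1,50],
    [-1,1,50],
    [-1,1,50],
    [-1,1,50],
    [-1,1,50],
    [-1,1,50],
  ],
  rot=[
    [0,0,0],
    [0,0,0],
    [0,0,0],
    [0,0,0],
    [0,0,0],
    [0,0,0],
    [0,0,0],
    [0,0,0],
    [0,0,0],
    [0,0,0],
    [0,0,0],
    [0,0,0],
    [0,0,0],
    [0,0,0],
    [0,0,0],
    [0,0,0],
    [0,0,0],
  ],
)

```text
time_s: 16.15
position: [0.6522, -0.1049, 0.0121]
tcp_rot: [[0.786, -0.618, -0.0], [-0.618, -0.786, 0.0], [-0.0, 0.0, -1.0]]
force: [0.3, -0.4, -0.4]
opening: 0.39
```

```bash
python3 d.py 590.5 301.5 90 11.4 590.5 301.5 41 11.4
```

```text
t 16.15 p [ 652.2 -104.9   12.1] yaw -38.18 tilt [-0.0001  0.    ] F [ 0.3 -0.4 -0.4] M [ 0.13  0.03 -0.02] open 0.39 j [-19.  48.  84.  -0.  48. 109.]
lin [-299.7, -281.3, -77.9] rot [-0.0, 0.01, -49.58]
lin [-299.7, -281.3, -28.9] rot [-0.0, 0.01, -49.58]
```

Request:
play_rows(
  fingers=[255,255,255,255,255,255,255,255,255,255,255,255,255,255,255,255,255,255],
  linear=[
    [0,0,-40],
    [0,0,-78],
    [-300,-281,-78],
    [-300,-281,-78],
    [-300,-281,-78],
    [-300,-281,-78],
    [-300,-281,-78],
    [-300,-281,-78],
    [-300,-281,-78],
    [-300,-281,-78],
    [-300,-281,-78],
    [-300,-281,-78],
    [-300,-281,-78],
    [-300,-281,-29],
    [-300,-281,-29],
    [-300,-281,-29],
    [-300,-281,-29],
    [-300,-281,-29],
  ],
  rot=[
    [0,0,0],
    [0,0,0],
    [0,0,-49.6],
    [0,0,-49.6],
    [0,0,-49.6],
    [0,0,-49.6],
    [0,0,-49.6],
    [0,0,-49.6],
    [0,0,-49.6],
    [0,0,-49.6],
    [0,0,-49.6],
    [0,0,-49.6],
    [0,0,-49.6],
    [0,0,-49.6],
    [0,0,-49.6],
    [0,0,-49.6],
    [0,0,-49.6],
    [0,0,-49.6],
  ],
)

```text
time_s: 17.95
position: [0.5921, 0.3013, 0.0438]
tcp_rot: [[0.98, 0.197, 0.004], [0.197, -0.98, 0.001], [0.005, -0.0, -1.0]]
force: [0.2, -0.1, -0.2]
opening: 0.391
```

```bash
python3 - <<'E'
from h import *
for n in ['side','wrist']:
    a=cv2.cvtColor(capture(n),cv2.COLOR_RGB2BGR)
    cv2.imwrite(f"pics/{n}9.png",a)
E
python3 d.py 590.5 301.5 22 11.4
```

```text
t 18.05 p [591.5 301.6  43.4] yaw 11.4 tilt [0.0036 0.0011] F [ 0.2  1.3 -0.1] M [ 0.01 -0.02 -0.02] open 0.389 j [17. 46. 83. -0. 51. 96.]
lin [-1.0, -0.1, 21.4] rot [-0.02, -0.22, 0.0]
```

View pics/side9.png

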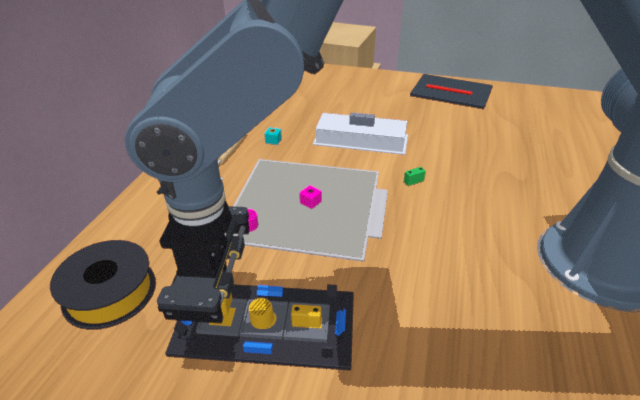

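View pics/wrist9.png

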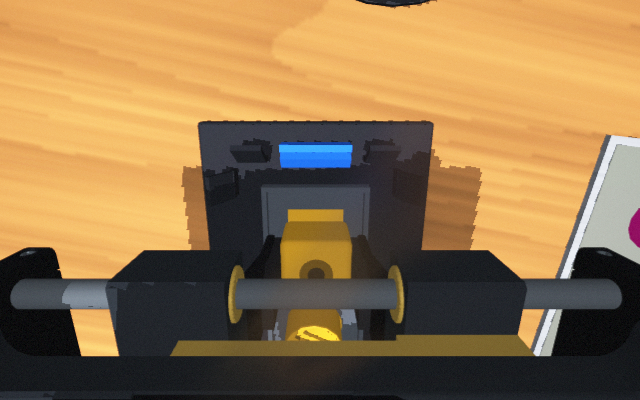

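Request:
play_rows(
  fingers=[255,255,255,255,110,110,110,110,110,110,110,110,110],
  linear=[
    [-1,0,10],
    [-1,0,20.5],
    [-1,0,20.5],
    [-1,0,20.5],
    [-1,0,20.5],
    [-1,0,20.5],
    [-1,0,20.5],
    [-1,0,20.5],
    [-1,0,-10],
    [-1,0,-50],
    [-1,0,-60],
    [-1,0,-60],
    [-1,0,-60],
  ],
  rot=[
    [0,0,0],
    [0,0,0],
    [0,0,0],
    [0,0,0],
    [0,0,0],
    [0,0,0],
    [0,0,0],
    [0,0,0],
    [0,0,0],
    [0,0,0],
    [0,0,0],
    [0,0,0],
    [0,0,0],
  ],
)

```text
time_s: 19.35
position: [0.5883, 0.3009, 0.1004]
tcp_rot: [[0.98, 0.198, -0.002], [0.198, -0.98, -0.001], [-0.002, 0.0, -1.0]]
force: [-0.3, 0.3, -0.8]
opening: 0.573
```

```bash
python3 d.py 499.3 -293.5 160 3.6 499.3 -293.5 110 3.6; python3 - <<'E'
from h import *
for n in ['side']:
    a=cv2.cvtColor(capture(n),cv2.COLOR_RGB2BGR)
    cv2.imwrite("pics/side10.png",cv2.resize(a[230:370,165:365],None,fx=4,fy=4,interpolation=cv2.INTER_CUBIC))
E
```

```text
t 19.35 p [588.3 300.9 100.4] yaw 11.43 tilt [-0.0016 -0.0005] F [-0.3  0.3 -0.8] M [-0.03  0.05 -0.  ] open 0.573 j [17. 41. 82. -0. 57. 96.]
lin [-205.1, 565.0, -59.2] rot [0.02, 0.1, 7.83]
lin [-205.0, 565.0, -9.2] rot [0.02, 0.1, 7.83]
```

View pics/side10.png

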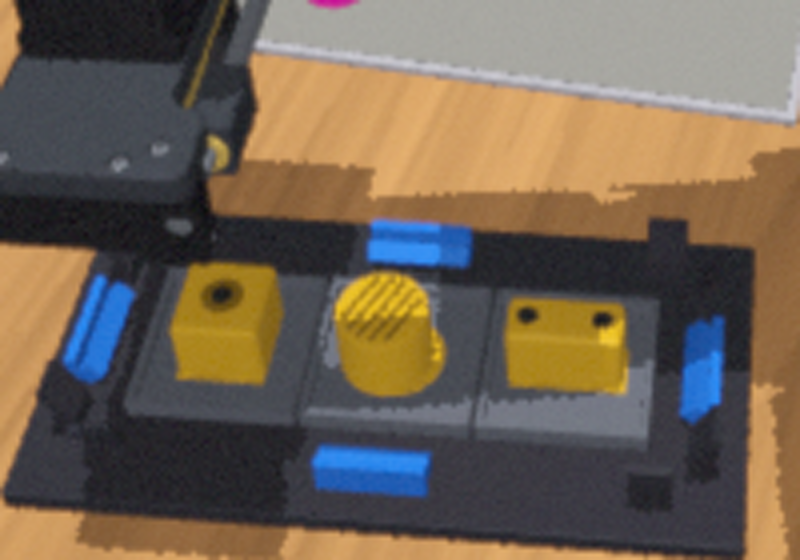

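Request:
play_rows(
  fingers=[0,0,0,0,0,0,0,0,0,0,0,0,0,0,0,0,0],
  linear=[
    [0,0,-40],
    [-205,565,-40],
    [-205,565,-40],
    [-205,565,-40],
    [-205,565,-40],
    [-205,565,-40],
    [-205,565,-40],
    [-205,565,-40],
    [-205,565,-40],
    [-205,565,-40],
    [-205,565,-40],
    [-205,565,-40],
    [-205,565,-40],
    [-205,565,-40],
    [-205,565,-10],
    [-205,565,-10],
    [-205,565,-10],
  ],
  rot=[
    [0,0,0],
    [0,0,7.8],
    [0,0,7.8],
    [0,0,7.8],
    [0,0,7.8],
    [0,0,7.8],
    [0,0,7.8],
    [0,0,7.8],
    [0,0,7.8],
    [0,0,7.8],
    [0,0,7.8],
    [0,0,7.8],
    [0,0,7.8],
    [0,0,7.8],
    [0,0,7.8],
    [0,0,7.8],
    [0,0,7.8],
  ],
)

```text
time_s: 21.1
position: [0.499, -0.2916, 0.1097]
tcp_rot: [[0.998, 0.064, -0.004], [0.064, -0.998, 0.003], [-0.003, -0.003, -1.0]]
force: [0.0, -0.2, 0.7]
opening: 0.997
```

```bash
python3 - <<'E'
from h import *
for n in ['side','wrist']:
    a=cv2.cvtColor(capture(n),cv2.COLOR_RGB2BGR)
    cv2.imwrite(f"pics/{n}11.png",a)
E
python3 d.py 499.3 -293.5 48 3.6
```

```text
t 21.2 p [ 500.4 -292.5  111.3] yaw 3.68 tilt [-0.0001  0.0002] F [0.5 1.2 1.1] M [-0.01  0.01 -0.02] open 0.999 j [-41.  35.  94.   0.  50.  45.]
lin [-1.2, 0.9, 63.3] rot [-0.01, 0.01, 0.08]
```

View pics/side11.png

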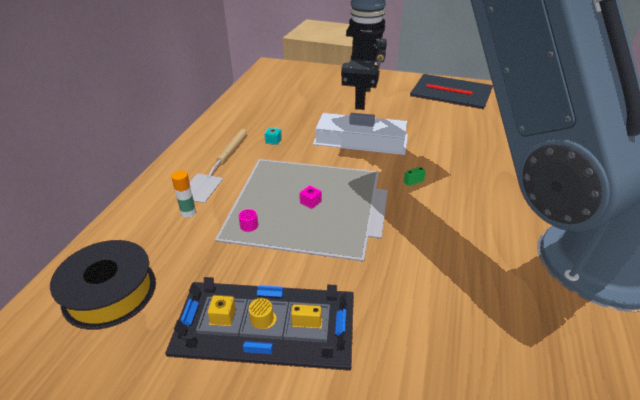

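View pics/wrist11.png

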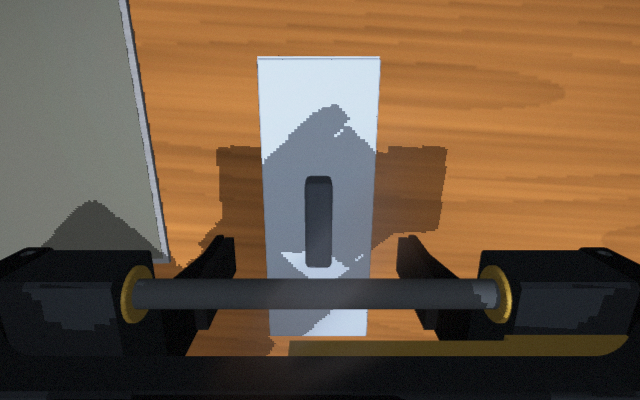

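Request:
play_rows(
  fingers=[0,0,0,255,255,255,255,255,255,255,255,255,255,255,255,255,255,255,255,255],
  linear=[
    [-1,1,40],
    [-1,1,62],
    [-1,1,62],
    [-1,1,62],
    [-1,1,62],
    [-1,1,62],
    [-1,1,62],
    [-1,1,62],
    [-1,1,62],
    [-1,1,62],
    [-1,1,62],
    [-1,1,62],
    [-1,1,62],
    [-1,1,62],
    [-1,1,62],
    [-1,1,62],
    [-1,1,62],
    [-1,1,62],
    [-1,1,62],
    [-1,1,62],
  ],
  rot=[
    [0,0,0],
    [0,0,0],
    [0,0,0],
    [0,0,0],
    [0,0,0],
    [0,0,0],
    [0,0,0],
    [0,0,0],
    [0,0,0],
    [0,0,0],
    [0,0,0],
    [0,0,0],
    [0,0,0],
    [0,0,0],
    [0,0,0],
    [0,0,0],
    [0,0,0],
    [0,0,0],
    [0,0,0],
    [0,0,0],
  ],
)

```text
time_s: 23.2
position: [0.4991, -0.2942, 0.0491]
tcp_rot: [[0.998, 0.063, -0.0], [0.063, -0.998, 0.0], [-0.0, -0.0, -1.0]]
force: [-0.6, 0.7, -0.9]
opening: 0.202
```

```bash
python3 d.py 499.3 -293.5 140 3.6 526 288.7 140 11.4 526 288.7 110 11.4
```

```text
t 23.2 p [ 499.1 -294.2   49.1] yaw 3.63 tilt [-0.0001  0.0001] F [-0.6  0.7 -0.9] M [ 0.06  0.05 -0.05] open 0.202 j [-42.  41.  96.   0.  43.  45.]
lin [0.2, -0.7, -90.9] rot [-0.01, 0.01, 0.03]
lin [63.7, -580.0, -90.9] rot [-0.01, 0.01, -7.77]
lin [63.7, -580.0, -60.9] rot [-0.01, 0.01, -7.77]
```

Request:
play_rows(
  fingers=[255,255,255,255,255,255,255,255,255,255,255,255,255,255,255,255,255,255,255,255],
  linear=[
    [0,0,-20],
    [0,0,-55],
    [0,0,-86],
    [3,-30,-86],
    [8,-72,-86],
    [13,-117,-86],
    [18,-162,-86],
    [23,-207,-86],
    [28,-252,-86],
    [33,-297,-86],
    [38,-342,-86],
    [43,-387,-86],
    [48,-432,-86],
    [53,-477,-86],
    [58,-520,-86],
    [62,-555,-86],
    [64,-572,-86],
    [64,-580,-86],
    [64,-580,-86],
    [64,-580,-86],
  ],
  rot=[
    [0,0,0],
    [0,0,0],
    [0,0,0],
    [0,0,-1],
    [0,0,-2],
    [0,0,-3],
    [0,0,-4],
    [0,0,-5],
    [0,0,-6],
    [0,0,-7],
    [0,0,-7.8],
    [0,0,-7.8],
    [0,0,-7.8],
    [0,0,-7.8],
    [0,0,-7.8],
    [0,0,-7.8],
    [0,0,-7.8],
    [0,0,-7.8],
    [0,0,-7.8],
    [0,0,-7.8],
  ],
)

```text
time_s: 25.2
position: [0.5262, 0.2872, 0.1349]
tcp_rot: [[0.98, 0.197, -0.001], [0.197, -0.98, -0.001], [-0.001, 0.001, -1.0]]
force: [-0.0, -0.9, -1.3]
opening: 0.205
```

```bash
python3 - <<'E'
from h import *
for n in ['side','wrist','scene']:
    a=cv2.cvtColor(capture(n),cv2.COLOR_RGB2BGR)
    cv2.imwrite(f"pics/{n}12.png",a)
E
python3 d.py 526 288.7 80 11.4
```

```text
t 25.35 p [526.5 287.1 135.1] yaw 11.31 tilt [-0.0005 -0.0004] F [ 0.4  0.1 -1.8] M [ 0.04 -0.01 -0.03] open 0.203 j [18. 35. 90. -0. 55. 97.]
lin [-0.2, -1.7, 55.1] rot [0.02, 0.03, -0.09]
```

View pics/side12.png

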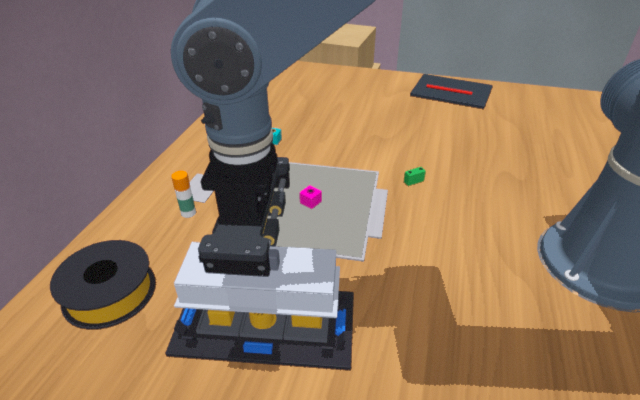

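View pics/wrist12.png

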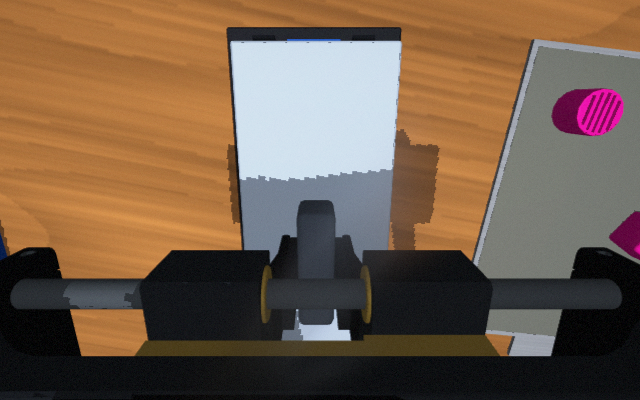

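Request:
play_rows(
  fingers=[255,255,255,255,255,255,255,255],
  linear=[
    [0,-1.6,20],
    [0,-1.6,40],
    [0,-1.6,55],
    [0,-1.6,58],
    [0,-1.6,61],
    [0,-1.6,63],
    [0,-1.6,65],
    [0,-1.6,65],
  ],
  rot=[
    [0,0,0],
    [0,0,0],
    [0,0,0],
    [0,0,0],
    [0,0,0],
    [0,0,0],
    [0,0,0],
    [0,0,0],
  ],
)

```text
time_s: 26.15
position: [0.5264, 0.2902, 0.0706]
tcp_rot: [[0.98, 0.198, 0.001], [0.198, -0.98, 0.0], [0.001, -0.0, -1.0]]
force: [0.1, 0.2, -1.6]
opening: 0.201
```

```bash
python3 - <<'E'
from h import *
for n in ['side']:
    a=cv2.cvtColor(capture(n),cv2.COLOR_RGB2BGR)
    cv2.imwrite("pics/side13.png",cv2.resize(a[220:370,165:365],None,fx=4,fy=4,interpolation=cv2.INTER_CUBIC))
E
python3 d.py 526 288.7 67 11.4
```

```text
t 26.2 p [526.4 290.2  70.6] yaw 11.43 tilt [0.0008 0.0001] F [-0.4 -1.  -0.8] M [ 0.01 -0.03 -0.03] open 0.207 j [18. 40. 92. -0. 48. 97.]
lin [-0.7, 1.4, 3.6] rot [0.0, -0.05, 0.03]
```

View pics/side13.png

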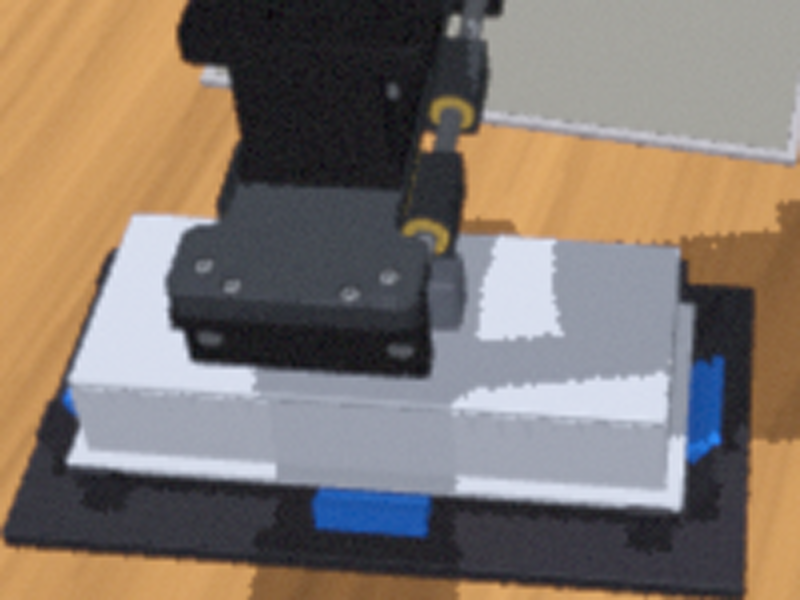

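Request:
play_rows(
  fingers=[255,255,255,255,255,255],
  linear=[
    [0,1,1],
    [0,1,2],
    [0,1,3],
    [0,1,4],
    [0,1,4],
    [0,1,4],
  ],
  rot=[
    [0,0,0],
    [0,0,0],
    [0,0,0],
    [0,0,0],
    [0,0,0],
    [0,0,0],
  ],
)

```text
time_s: 26.8
position: [0.5261, 0.2889, 0.0672]
tcp_rot: [[0.98, 0.199, 0.0], [0.199, -0.98, -0.001], [-0.0, 0.001, -1.0]]
force: [-2.0, -1.8, 5.3]
opening: 0.199
```

```bash
python3 - <<'E'
from h import *
for n in ['side']:
    a=cv2.cvtColor(capture(n),cv2.COLOR_RGB2BGR)
    cv2.imwrite("pics/side14.png",cv2.resize(a[220:370,165:365],None,fx=4,fy=4,interpolation=cv2.INTER_CUBIC))
E
python3 d.py 526 288.7 67 11.4
```

```text
t 26.85 p [526.1 288.9  67.2] yaw 11.46 tilt [ 0.0001 -0.0007] F [-2.2 -2.7  6.7] M [-0.37  0.21  0.03] open 0.205 j [18. 40. 93. -0. 47. 97.]
lin [-0.2, 0.1, 0.2] rot [0.04, 0.0, 0.06]
```

View pics/side14.png

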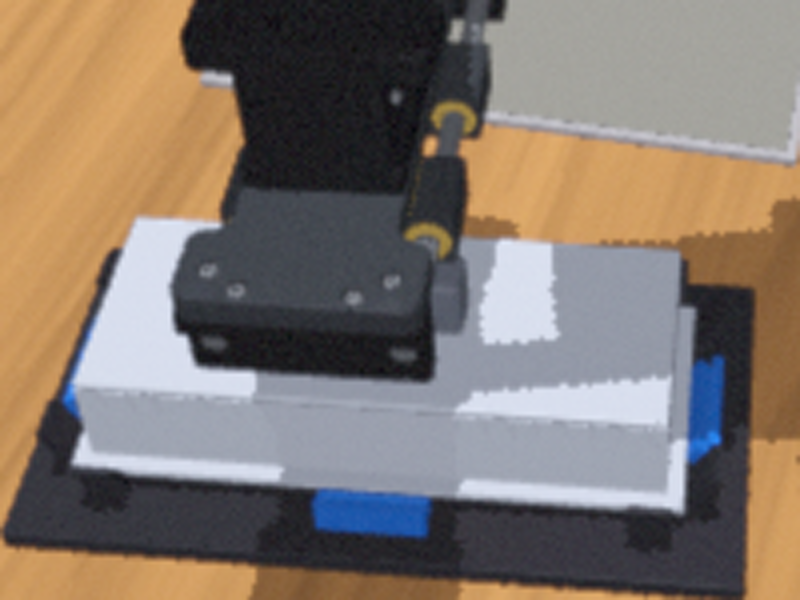

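Request:
play_rows(
  fingers=[140,140,140,140,140,140,255,255,255,255,255,255,255,255,255,255,255],
  linear=[
    [0,0,0],
    [0,0,0],
    [0,0,0],
    [0,0,0],
    [0,0,-20],
    [0,0,-40],
    [95,0,-40],
    [95,0,-40],
    [95,0,-40],
    [95,0,-40],
    [95,0,-40],
    [95,0,-40],
    [95,0,-40],
    [95,0,-10],
    [95,0,-5],
    [95,0,-5],
    [95,0,-5],
  ],
  rot=[
    [0,0,0],
    [0,0,0],
    [0,0,0],
    [0,0,0],
    [0,0,0],
    [0,0,0],
    [0,0,0],
    [0,0,0],
    [0,0,0],
    [0,0,0],
    [0,0,0],
    [0,0,0],
    [0,0,0],
    [0,0,0],
    [0,0,0],
    [0,0,0],
    [0,0,0],
  ],
)

```text
time_s: 28.55
position: [0.6196, 0.3082, 0.0717]
tcp_rot: [[0.98, 0.198, 0.001], [0.198, -0.98, 0.0], [0.001, -0.0, -1.0]]
force: [-0.4, -0.7, 0.2]
opening: 0.003
```

```bash
python3 - <<'E'
from h import *
ims=[]
for n in ['side','scene','wrist']:
    a=cv2.cvtColor(capture(n),cv2.COLOR_RGB2BGR);ims.append(a)
cv2.imwrite("pics/side15.png",cv2.resize(ims[0][220:370,165:365],None,fx=4,fy=4,interpolation=cv2.INTER_CUBIC))
cv2.imwrite("pics/scene15.png",cv2.resize(ims[1][120:260,330:490],None,fx=4,fy=4,interpolation=cv2.INTER_CUBIC))
cv2.imwrite("pics/wrist15.png",ims[2])
E
python3 d.py 619.1 307.5 62 11.4
```

```text
t 28.7 p [620.1 308.3  72.3] yaw 11.43 tilt [0.0019 0.0006] F [ 0.2 -0.4 -0.5] M [ 0.02 -0.   -0.  ] open 0.008 j [17. 45. 78.  0. 57. 96.]
lin [-1.2, 0.6, 10.3] rot [-0.01, -0.12, 0.03]
```

View pics/side15.png

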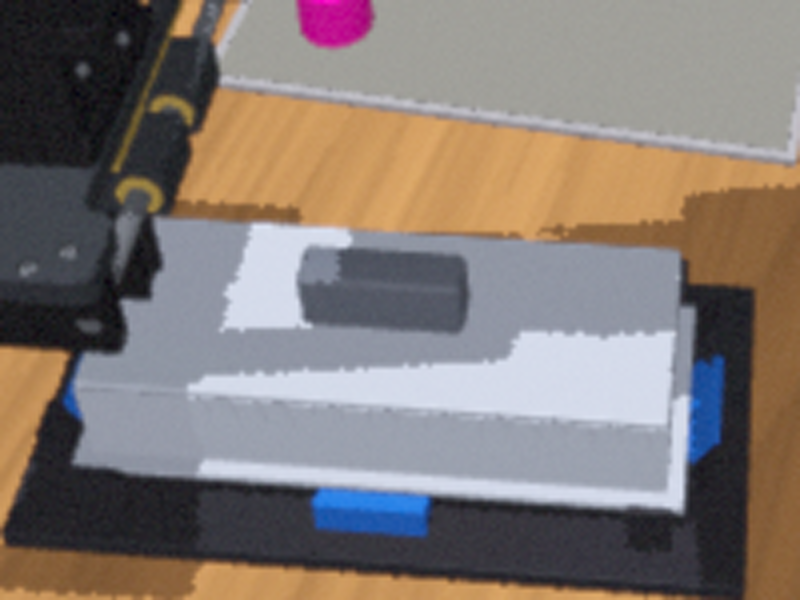

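View pics/scene15.png

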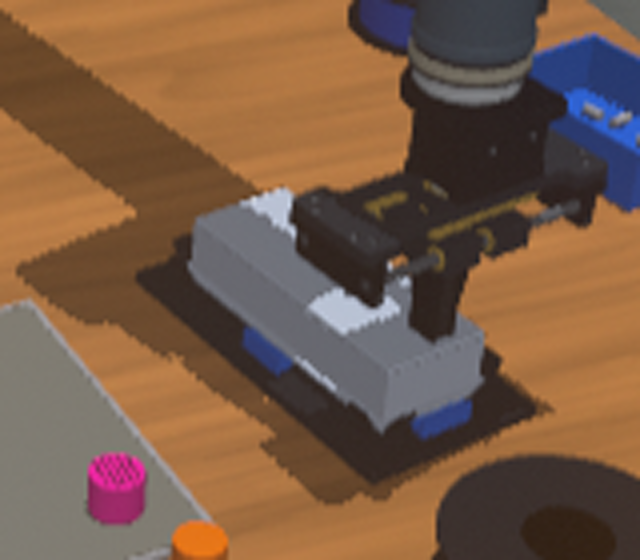

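View pics/wrist15.png

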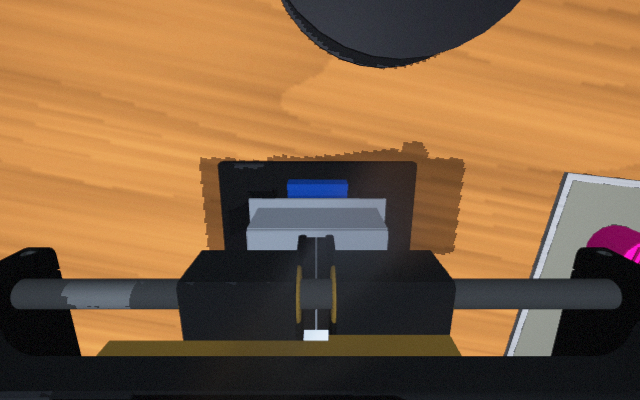

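Request:
play_rows(
  fingers=[255,255,255,255,255,255],
  linear=[
    [-1,0,6],
    [-1,0,9],
    [-1,0,11],
    [-1,0,13],
    [-1,0,14],
    [-1,0,14],
  ],
  rot=[
    [0,0,0],
    [0,0,0],
    [0,0,0],
    [0,0,0],
    [0,0,0],
    [0,0,0],
  ],
)

```text
time_s: 29.3
position: [0.6186, 0.3078, 0.0568]
tcp_rot: [[0.98, 0.198, 0.0], [0.198, -0.98, 0.0], [0.0, -0.0, -1.0]]
force: [0.8, 0.2, 0.5]
opening: 0.003
```

Request:
play_rows(
  fingers=[255,255,255,255,255],
  linear=[
    [0,0,1],
    [0,0,2],
    [0,0,3],
    [0,0,4],
    [0,0,4],
  ],
  rot=[
    [0,0,0],
    [0,0,0],
    [0,0,0],
    [0,0,0],
    [0,0,0],
  ],
)

```text
time_s: 29.8
position: [0.6188, 0.308, 0.0561]
tcp_rot: [[0.98, 0.198, 0.001], [0.198, -0.98, 0.0], [0.001, 0.0, -1.0]]
force: [-2.8, -0.8, 14.2]
opening: 0.007
```

```bash
python3 - <<'E'
from h import *
ims=[]
for n in ['side','scene']:
    a=cv2.cvtColor(capture(n),cv2.COLOR_RGB2BGR);ims.append(a)
cv2.imwrite("pics/side16.png",cv2.resize(ims[0][220:370,165:365],None,fx=4,fy=4,interpolation=cv2.INTER_CUBIC))
E
python3 d.py 619.1 307.5 62 11.4
```

```text
t 29.9 p [618.8 308.   56.1] yaw 11.44 tilt [0.0013 0.0002] F [-2.5 -1.7 14.3] M [-0.2   0.59 -0.02] open 0.005 j [17. 46. 78. -0. 55. 96.]
lin [0.2, 0.5, -5.9] rot [0.0, -0.08, 0.04]
```

View pics/side16.png

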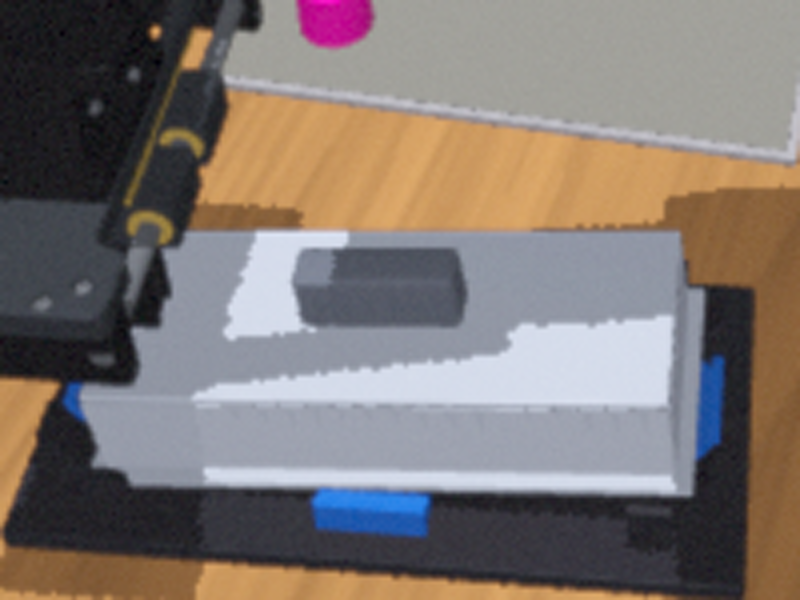

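Request:
play_rows(
  fingers=[255,255,255,255],
  linear=[
    [0,0,1],
    [0,0,2],
    [0,0,3],
    [0,0,3],
  ],
  rot=[
    [0,0,0],
    [0,0,0],
    [0,0,0],
    [0,0,0],
  ],
)

```text
time_s: 30.3
position: [0.6189, 0.308, 0.0559]
tcp_rot: [[0.98, 0.199, 0.002], [0.199, -0.98, 0.0], [0.002, 0.0, -1.0]]
force: [-6.4, -1.7, 25.3]
opening: 0.004
```

Request:
play_rows(
  fingers=[255,255,255,255,255,255,255,255,255,255,255],
  linear=[
    [0,0,-35],
    [0,0,-65],
    [-50,0,-65],
    [-100,0,-65],
    [-150,0,-65],
    [-190,0,-65],
    [-190,0,-65],
    [-190,0,-40],
    [-190,0,-28],
    [-190,0,-28],
    [-190,0,-28],
  ],
  rot=[
    [0,0,0],
    [0,0,0],
    [0,0,0],
    [0,0,0],
    [0,0,0],
    [0,0,0],
    [0,0,0],
    [0,0,0],
    [0,0,0],
    [0,0,0],
    [0,0,0],
  ],
)

```text
time_s: 31.4
position: [0.4326, 0.2703, 0.0779]
tcp_rot: [[0.98, 0.198, -0.001], [0.198, -0.98, -0.0], [-0.001, 0.0, -1.0]]
force: [0.1, -1.0, -0.5]
opening: 0.002
```

```bash
python3 - <<'E'
from h import *
ims=[]
for n in ['side','scene']:
    a=cv2.cvtColor(capture(n),cv2.COLOR_RGB2BGR);ims.append(a)
cv2.imwrite("pics/side17.png",cv2.resize(ims[0][220:370,165:365],None,fx=4,fy=4,interpolation=cv2.INTER_CUBIC))
E
python3 d.py 432.9 269.9 62 11.4
```

```text
t 31.5 p [433.  270.4  78.5] yaw 11.41 tilt [0.001  0.0004] F [-0.1 -0.7 -0.2] M [-0.04 -0.03 -0.02] open -0.002 j [ 19.  35. 105.   0.  40.  98.]
lin [-0.2, 0.5, 16.5] rot [-0.01, -0.06, 0.01]
```

View pics/side17.png

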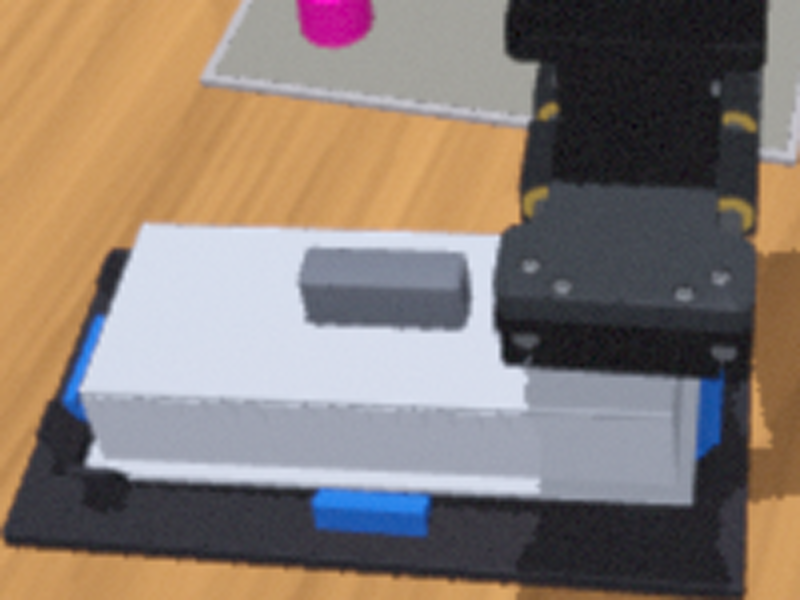

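Request:
play_rows(
  fingers=[255,255,255,255,255,255,255,255,255,255,255],
  linear=[
    [0,0,6],
    [0,0,10],
    [0,0,12],
    [0,0,14],
    [0,0,16],
    [0,0,18],
    [0,0,20],
    [0,0,22],
    [0,0,24],
    [0,0,26],
    [0,0,26],
  ],
  rot=[
    [0,0,0],
    [0,0,0],
    [0,0,0],
    [0,0,0],
    [0,0,0],
    [0,0,0],
    [0,0,0],
    [0,0,0],
    [0,0,0],
    [0,0,0],
    [0,0,0],
  ],
)

```text
time_s: 32.6
position: [0.4326, 0.2703, 0.0553]
tcp_rot: [[0.98, 0.199, 0.002], [0.199, -0.98, 0.0], [0.002, 0.0, -1.0]]
force: [-4.7, -3.3, 29.6]
opening: 0.002
```

```bash
python3 - <<'E'
from h import *
ims=[]
for n in ['side','scene']:
    a=cv2.cvtColor(capture(n),cv2.COLOR_RGB2BGR);ims.append(a)
cv2.imwrite("pics/side18.png",cv2.resize(ims[0][220:370,165:365],None,fx=4,fy=4,interpolation=cv2.INTER_CUBIC))
E
python3 d.py
```

```text
t 32.7 p [432.6 270.3  55.3] yaw 11.45 tilt [0.0025 0.0006] F [-2.8 -1.9 29. ] M [-0.39  0.58 -0.05] open 0.011 j [ 19.  37. 106.  -0.  37.  98.]
```

View pics/side18.png

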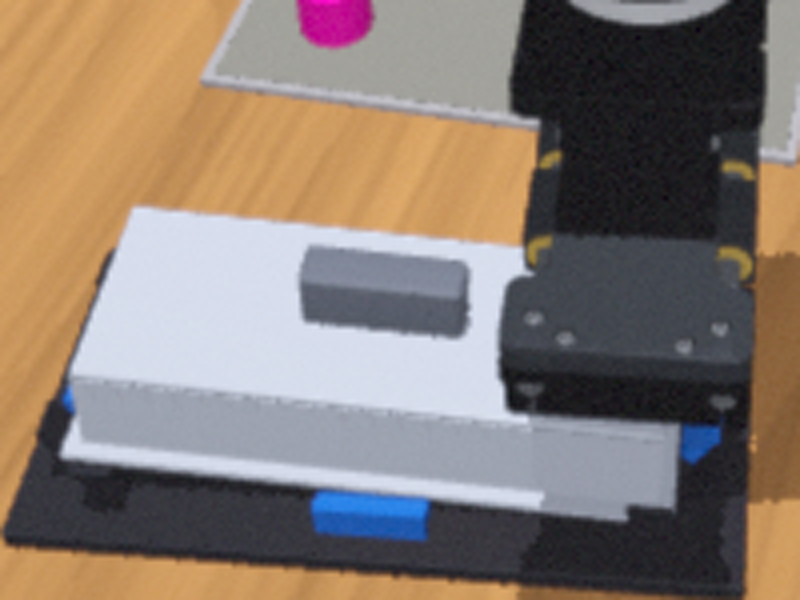

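Request:
play_rows(
  fingers=[255,255,105,105,105,105,105,105,105,105,105,105,105,105,105],
  linear=[
    [0,0,-35],
    [0,0,-62],
    [50,0,-62],
    [95,0,-62],
    [95,0,-62],
    [95,0,-62],
    [95,0,-62],
    [95,0,-62],
    [95,0,-62],
    [95,0,-62],
    [95,0,-40],
    [95,0,-20],
    [95,0,-20],
    [95,0,-20],
    [95,0,-20],
  ],
  rot=[
    [0,0,0],
    [0,0,0],
    [0,0,0],
    [0,0,0],
    [0,0,0],
    [0,0,0],
    [0,0,0],
    [0,0,0],
    [0,0,0],
    [0,0,0],
    [0,0,0],
    [0,0,0],
    [0,0,0],
    [0,0,0],
    [0,0,0],
  ],
)

```text
time_s: 34.2
position: [0.526, 0.2893, 0.0731]
tcp_rot: [[0.98, 0.198, 0.002], [0.198, -0.98, 0.001], [0.002, -0.0, -1.0]]
force: [0.5, 0.3, -0.1]
opening: 0.586
```

```bash
python3 - <<'E'
from h import *
ims=[]
for n in ['side','scene','wrist']:
    a=cv2.cvtColor(capture(n),cv2.COLOR_RGB2BGR);ims.append(a)
cv2.imwrite("pics/side19.png",cv2.resize(ims[0][220:370,165:365],None,fx=4,fy=4,interpolation=cv2.INTER_CUBIC))
cv2.imwrite("pics/wrist19.png",ims[2])
E
python3 d.py 526 288.7 62 11.4
```

```text
t 34.35 p [526.  289.3  73.2] yaw 11.43 tilt [0.0019 0.0006] F [-0.4  0.  -0.3] M [ 0.05  0.01 -0.01] open 0.588 j [18. 40. 92.  0. 48. 97.]
lin [-0.1, 0.6, 11.2] rot [-0.01, -0.11, 0.03]
```

View pics/side19.png

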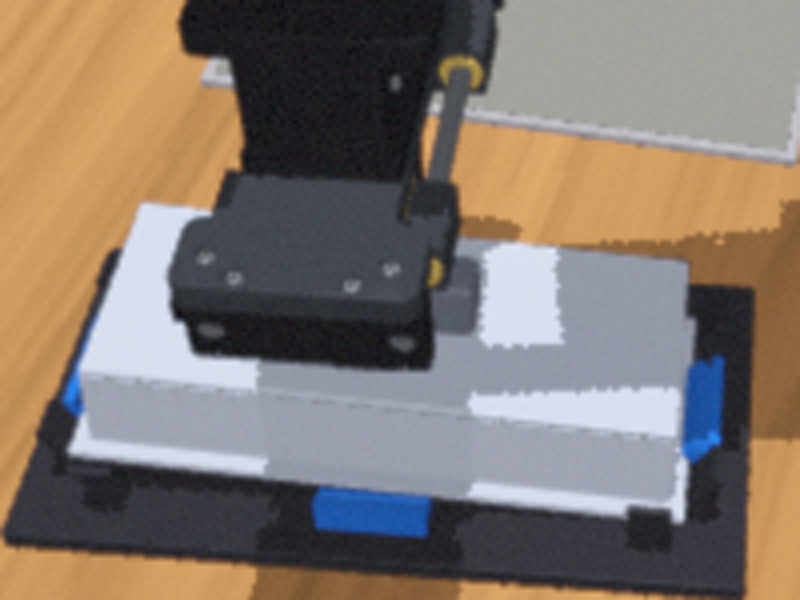

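View pics/wrist19.png

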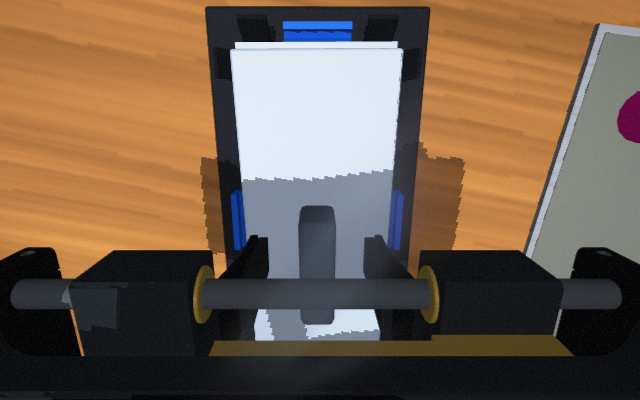

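Request:
play_rows(
  fingers=[105,105,105,105,105,105,105,105],
  linear=[
    [0,0.5,8],
    [0,0.5,11],
    [0,0.5,13],
    [0,0.5,15],
    [0,0.5,17],
    [0,0.5,19],
    [0,0.5,20],
    [0,0.5,20],
  ],
  rot=[
    [0,0,0],
    [0,0,0],
    [0,0,0],
    [0,0,0],
    [0,0,0],
    [0,0,0],
    [0,0,0],
    [0,0,0],
  ],
)

```text
time_s: 35.15
position: [0.5255, 0.2886, 0.0544]
tcp_rot: [[0.98, 0.198, 0.001], [0.198, -0.98, 0.0], [0.001, 0.0, -1.0]]
force: [-3.3, -1.0, 16.7]
opening: 0.592
```

```bash
python3 - <<'E'
from h import *
ims=[]
for n in ['side']:
    a=cv2.cvtColor(capture(n),cv2.COLOR_RGB2BGR);ims.append(a)
cv2.imwrite("pics/side20.png",cv2.resize(ims[0][220:370,165:365],None,fx=4,fy=4,interpolation=cv2.INTER_CUBIC))
E
python3 d.py
```

```text
t 35.2 p [525.5 288.6  54.4] yaw 11.43 tilt [0.0007 0.0001] F [-3.8 -1.3 16.5] M [-0.26  0.59 -0.04] open 0.586 j [18. 41. 93. -0. 46. 97.]
```

View pics/side20.png

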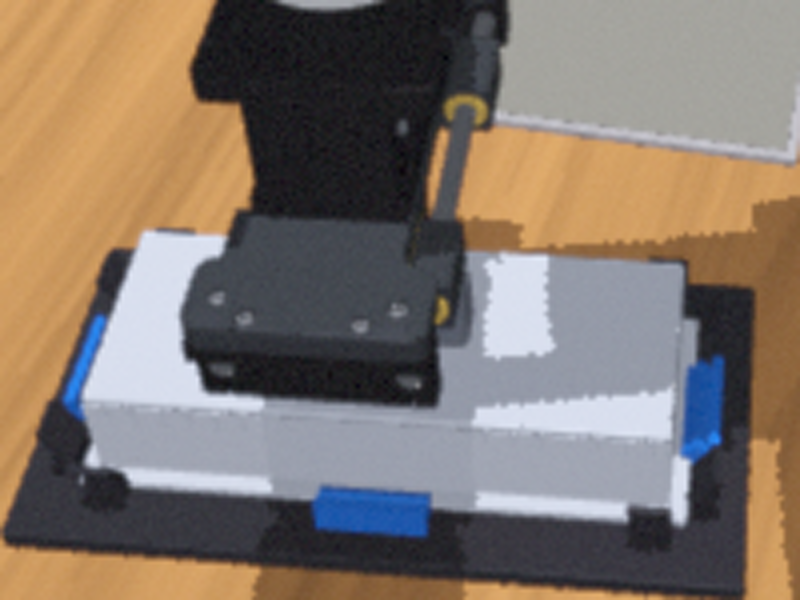

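Request:
play_rows(
  fingers=[105,105,105,105],
  linear=[
    [0,0,2],
    [0,0,4],
    [0,0,6],
    [0,0,6],
  ],
  rot=[
    [0,0,0],
    [0,0,0],
    [0,0,0],
    [0,0,0],
  ],
)

```text
time_s: 35.6
position: [0.5256, 0.2886, 0.0542]
tcp_rot: [[0.98, 0.199, 0.002], [0.199, -0.98, 0.0], [0.002, 0.0, -1.0]]
force: [-10.8, -4.3, 50.8]
opening: 0.59
```

Request:
play_rows(
  fingers=[105,105,105,105,105,105,105,105,105,105,105,105],
  linear=[
    [0,0,-15],
    [0,0,-25],
    [50,0,-25],
    [92,0,-25],
    [92,0,-25],
    [92,0,-16],
    [92,0,-10],
    [92,0,-6],
    [92,0,-4],
    [92,0,-2],
    [92,0,-1],
    [92,0,-1],
  ],
  rot=[
    [0,0,0],
    [0,0,0],
    [0,0,0],
    [0,0,0],
    [0,0,0],
    [0,0,0],
    [0,0,0],
    [0,0,0],
    [0,0,0],
    [0,0,0],
    [0,0,0],
    [0,0,0],
  ],
)

```text
time_s: 36.8
position: [0.6133, 0.3062, 0.0543]
tcp_rot: [[0.98, 0.199, -0.002], [0.199, -0.98, -0.002], [-0.003, 0.001, -1.0]]
force: [-10.6, -5.5, 37.0]
opening: 0.59
```

```bash
python3 - <<'E'
from h import *
a=cv2.cvtColor(capture('side'),cv2.COLOR_RGB2BGR)
cv2.imwrite("pics/side21.png",cv2.resize(a[220:370,165:365],None,fx=4,fy=4,interpolation=cv2.INTER_CUBIC))
E
python3 d.py
```

```text
t 36.85 p [613.2 306.2  54.3] yaw 11.47 tilt [-0.0024 -0.0015] F [-11.6  -6.1  37.9] M [-0.81  2.05 -0.1 ] open 0.589 j [17. 46. 79. -0. 55. 96.]
```

View pics/side21.png

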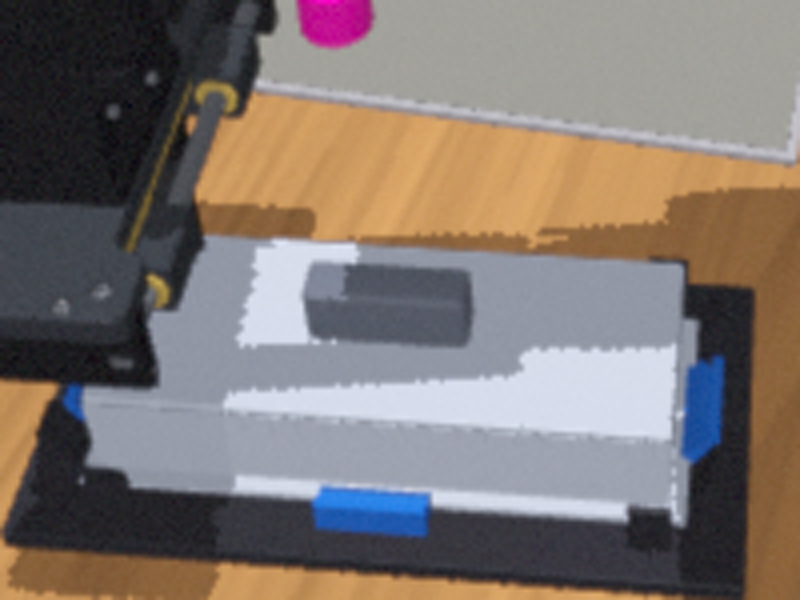

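Request:
play_rows(
  fingers=[105,105,105,105,105,105,105,105,105,105,105,105,105,105],
  linear=[
    [0,0,-15],
    [0,0,-25],
    [-50,0,-25],
    [-100,0,-25],
    [-150,0,-25],
    [-186,0,-25],
    [-186,0,-25],
    [-186,0,-16],
    [-186,0,-10],
    [-186,0,-6],
    [-186,0,-4],
    [-186,0,-2],
    [-186,0,-1],
    [-186,0,-1],
  ],
  rot=[
    [0,0,0],
    [0,0,0],
    [0,0,0],
    [0,0,0],
    [0,0,0],
    [0,0,0],
    [0,0,0],
    [0,0,0],
    [0,0,0],
    [0,0,0],
    [0,0,0],
    [0,0,0],
    [0,0,0],
    [0,0,0],
  ],
)

```text
time_s: 38.25
position: [0.4348, 0.2703, 0.0541]
tcp_rot: [[0.98, 0.198, 0.004], [0.198, -0.98, 0.001], [0.004, -0.0, -1.0]]
force: [-10.2, -4.3, 57.8]
opening: 0.591
```

```bash
python3 - <<'E'
from h import *
a=cv2.cvtColor(capture('side'),cv2.COLOR_RGB2BGR)
cv2.imwrite("pics/side22.png",cv2.resize(a[220:370,165:365],None,fx=4,fy=4,interpolation=cv2.INTER_CUBIC))
E
python3 d.py
```

```text
t 38.3 p [434.8 270.3  54.1] yaw 11.42 tilt [0.0038 0.0011] F [-9.6 -4.2 56.4] M [-0.8   1.85  0.  ] open 0.589 j [ 19.  37. 106.  -0.  36.  98.]
```

View pics/side22.png

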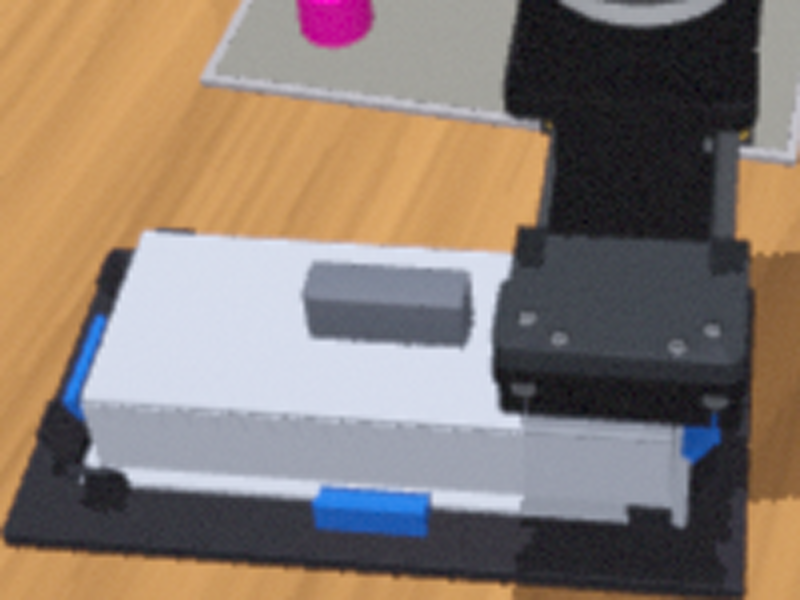

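Request:
play_rows(
  fingers=[255,255,255,255,255,255,255,255,255,255,255,255,255,255,255,255,255],
  linear=[
    [0,0,-30],
    [0,0,-60],
    [45,27,-60],
    [93,27,-60],
    [93,27,-60],
    [93,27,-60],
    [93,27,-60],
    [93,27,-60],
    [93,27,-60],
    [93,27,-30],
    [93,27,-17],
    [93,27,-12],
    [93,27,-8],
    [93,27,-6],
    [93,27,-4],
    [93,27,-3],
    [93,27,-3],
  ],
  rot=[
    [0,0,0],
    [0,0,0],
    [0,0,0],
    [0,0,0],
    [0,0,0],
    [0,0,0],
    [0,0,0],
    [0,0,0],
    [0,0,0],
    [0,0,0],
    [0,0,0],
    [0,0,0],
    [0,0,0],
    [0,0,0],
    [0,0,0],
    [0,0,0],
    [0,0,0],
  ],
)

```text
time_s: 40.0
position: [0.5299, 0.262, 0.0544]
tcp_rot: [[0.98, 0.198, 0.001], [0.198, -0.98, 0.0], [0.001, 0.0, -1.0]]
force: [-4.8, -1.5, 15.3]
opening: 0.001
```

```bash
python3 d.py
```

```text
t 40.0 p [529.9 262.   54.4] yaw 11.44 tilt [0.0011 0.0002] F [-4.8 -1.5 15.3] M [-0.23  0.8  -0.03] open 0.001 j [15. 41. 94. -0. 45. 94.]
```

Solid at 54.4. A bit more here, then the opposite side.

Request:
play_rows(
  fingers=[255,255,255,255,255,255,255,255,255,255,255,255,255,255,255],
  linear=[
    [0,0,2],
    [0,0,3],
    [0,0,3],
    [0,0,-30],
    [0,0,-50],
    [0,-27,-50],
    [0,-54,-50],
    [0,-54,-50],
    [0,-54,-25],
    [0,-54,-12],
    [0,-54,-6],
    [0,-54,-2],
    [0,-54,1],
    [0,-54,3],
    [0,-54,3],
  ],
  rot=[
    [0,0,0],
    [0,0,0],
    [0,0,0],
    [0,0,0],
    [0,0,0],
    [0,0,0],
    [0,0,0],
    [0,0,0],
    [0,0,0],
    [0,0,0],
    [0,0,0],
    [0,0,0],
    [0,0,0],
    [0,0,0],
    [0,0,0],
  ],
)

```text
time_s: 41.5
position: [0.5184, 0.3139, 0.0543]
tcp_rot: [[0.98, 0.198, -0.001], [0.198, -0.98, -0.001], [-0.001, 0.001, -1.0]]
force: [-10.1, -5.3, 34.2]
opening: 0.008
```

```bash
python3 d.py
```

```text
t 41.5 p [518.4 313.9  54.3] yaw 11.44 tilt [-0.0007 -0.001 ] F [-10.1  -5.3  34.2] M [-0.89  1.78 -0.  ] open 0.008 j [21. 42. 92. -0. 46. 99.]
```

All four sides read about 54.3 mm (home is 54). Now retreat up and look.

Request:
play_rows(
  fingers=[255,255,255,255,255,255,255,255,255,255,255,255],
  linear=[
    [0,0,-30],
    [0,0,-80],
    [-40,20,-130],
    [-60,60,-180],
    [-80,100,-230],
    [-100,150,-250],
    [-100,190,-250],
    [-100,220,-250],
    [-100,220,-250],
    [-100,220,-250],
    [-100,220,-250],
    [-100,220,-250],
  ],
  rot=[
    [0,0,0],
    [0,0,0],
    [0,0,0],
    [0,0,0],
    [0,0,0],
    [0,0,0],
    [0,0,0],
    [0,0,0],
    [0,0,0],
    [0,0,0],
    [0,0,0],
    [0,0,0],
  ],
)

```text
time_s: 42.7
position: [0.4642, 0.0801, 0.2979]
tcp_rot: [[0.98, 0.199, -0.001], [0.199, -0.98, 0.0], [-0.001, -0.001, -1.0]]
force: [0.2, 1.2, 0.3]
opening: 0.004
```

```bash
python3 d.py; python3 - <<'E'
from h import *
a=cv2.cvtColor(capture('side'),cv2.COLOR_RGB2BGR); cv2.imwrite("pics/side23.png",a)
cv2.imwrite("pics/side23c.png",cv2.resize(a[220:370,165:365],None,fx=4,fy=4,interpolation=cv2.INTER_CUBIC))
b=cv2.cvtColor(capture('scene'),cv2.COLOR_RGB2BGR); cv2.imwrite("pics/scene23c.png",cv2.resize(b[150:270,340:490],None,fx=4.5,fy=4.5,interpolation=cv2.INTER_CUBIC))
c=get_calibration('side')
# predicted home top-corner pixels in crop coords, z 54 vs 62
t=np.radians(11.4);ex=np.array([np.cos(t),np.sin(t)]);ey=np.array([-ex[1],ex[0]])
for z in (.054,.062):
    print(z,[((proj(c,[*(np.array([.526,.2887])+sx*.106*ex+sy*.04*ey),z])-[165,220])*4).round(0).tolist() for sx,sy in ((1,1),(-1,1),(-1,-1),(1,-1))])
E
```

```text
t 42.7 p [464.2  80.1 297.9] yaw 11.47 tilt [-0.0008  0.0005] F [0.2 1.2 0.3] M [0.03 0.01 0.01] open 0.004 j [-4. 13. 98.  0. 70. 75.]
0.054 [[73.0, 397.0], [665.0, 437.0], [678.0, 262.0], [137.0, 229.0]]
0.062 [[69.0, 383.0], [665.0, 423.0], [678.0, 248.0], [133.0, 215.0]]
```

View pics/side23.png

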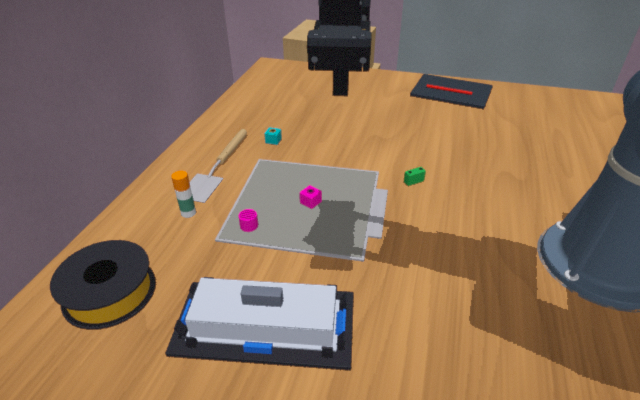

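View pics/side23c.png

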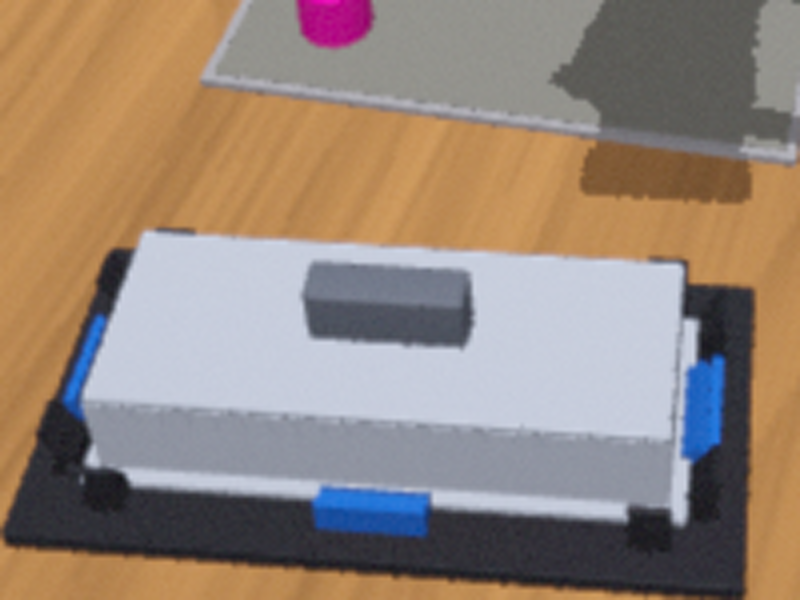

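View pics/scene23c.png

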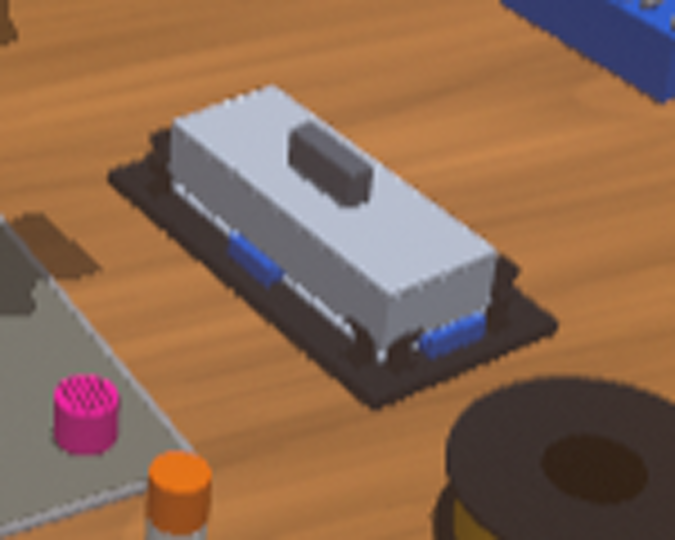

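```bash
python3 -c "
from rig import bot
print(bot.hand_in(), bot.read_state()['time_s'])"
```

```text
the job is handed in; nothing more can be done
the job is handed in; nothing more can be done
```

The kit is packed and handed in at about 43 s. The gold knob, bar and square foot stand upright in their own pockets, and the cover is pressed home and released. The pink, turquoise and green parts were not touched.

**Problem on the way:** My first presses, on the two short ends one at a time, only see-sawed the cover. I then pressed its middle with the open fingers either side of the fin, and it dropped home. After that I pressed each of the four sides, reaching about 15–58 N.

**Last checks:**
- **Height under load:** the fingertips read 54.1–54.4 mm at the middle and all four sides. The cover top should be at 54 mm when home.
- **After letting go:** the right-hand corners in the side picture match the home height within about 1 pixel of the enlarged crop. The left corners sit 4–6 crop pixels (1–1.5 camera pixels) lower than predicted.
- **Clips:** the lip is down on every side I can see, but clip snap was only seen from outside.

**Small disagreements:**
- The corners appear 2–3 mm along the tray from where I predicted, which is about the calibration error plus play in the guides.
- The knob stood about 3 mm off its gold disc, well inside its pocket.

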